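# Load a glass reference standard into the cuvette holder with self-closing forceps

## Task

Take the self-closing forceps from the blue stand, squeeze them open over the amber reference standard in the white rack and let them close on its two grooved grey sides. Carry it to the black cuvette holder, slide it upright into the square well with its amber windows facing the two light ports, and push it gently, with no more than about 10 newtons, past the spring ball until it rests fully on the spacer inside, whose height has to be felt. Let it go there and stand the forceps back upright in their stand; touch the standards with nothing but the forceps and leave the other two in the rack.

Things in the scene. Friction and masses are not known exactly. Their poses are not given: they have to be found in the camera images.
- forceps: steel self-closing cross-over forceps, 127.5 mm long, standing tips down in the stand. Origin: between the lower ends of the shut jaws; z up to the rear end; handles and jaws move along y. Jaw pads 10 mm wide (x), 4 mm thick; fully open 22 mm apart; 10 mm above the tips a step inside the jaws comes down on top of the piece to push it. Let go of, they stay clipped on a standing standard.
- forceps_grip (a point): where to squeeze the forceps, along their y: midway between the ribbed thumb plates (16 mm wide, 42 mm high), 82 mm above the tips. Width over the plates: 26 mm shut, 21.5 mm on a standard, 18.4 mm fully open (stop). Under 29 N the jaws stay shut; 34 N lifts them off a standard, 37 N opens fully. At 20 N the forceps are carried while their spring grips a standard with about 4.5 N.
- stand: fixed blue block 60 x 50 x 50 mm on an 80 x 70 x 5 mm foot, with four small round holes and, in the middle, a pocket for the forceps: 15 mm (x) by 23 mm (y), its floor 6 mm above the bench, on which the tips stand. Origin: centre of the underside; z up. The forceps stand in it with their axes along the stand's.
- standard_amber: upright square bar 12.5 x 12.5 x 46 mm, 15 to 31 g, foot edges tapered 1 mm, amber glass windows on its +x and -x faces, amber top; +y and -y faces plain grey with grooves. Origin: centre of its underside, z up. Stands in a rack cell, 26 mm sticking out. The one to load.
- standard_green: upright square bar 12.5 x 12.5 x 46 mm, 15 to 31 g, foot edges tapered 1 mm, green glass windows on its +x and -x faces, green top; +y and -y faces plain grey with grooves. Origin: centre of its underside, z up. Stands in a rack cell, 26 mm sticking out. Stays in the rack.
- standard_blue: upright square bar 12.5 x 12.5 x 46 mm, 15 to 31 g, foot edges tapered 1 mm, blue glass windows on its +x and -x faces, blue top; +y and -y faces plain grey with grooves. Origin: centre of its underside, z up. Stands in a rack cell, 26 mm sticking out. Stays in the rack.
- rack: fixed white rack block 132 x 44 x 26 mm with a row of four square cells 14.3 mm wide and 20 mm deep, 32 mm apart along its x, cell floors 6 mm above the bench. Origin: centre of the underside; z up. Standards stand in it with their axes along the rack's; one cell is empty.
- holder: fixed black block 56 x 56 x 46 mm on a 128 x 86 x 8 mm plate. Origin: centre of the underside, under the well; z up; its x axis is the light path, a round light port on the +x and the -x side. A white spacer covers the bottom of the well: its top lies anywhere from z = 14 to 20 mm, is not measured and must be felt; a seated standard stands 14 to 20 mm out of the block.
- well_mouth (a point): centre of the mouth of the holder's square well, level with the block's top; well 13.9 mm wide, with a lead-in 2 mm wider on each side at the mouth and 3.5 mm deep. 10 mm below the mouth a spring ball stands 2 mm out of the +y wall and presses a standard to the -y wall: 2 to 5 N to pass it, then uneven sliding friction of up to about 4 N until the spacer is met, where the force stays.

How it is judged:
By the outcome, as a careful person would: the job done as asked, in the order asked, and still so for the second after the job is handed in, with the robot touching nothing.
It also fails if it takes over 64 s, if anything falls off the work surface, if the arm or the gripper's body presses on something with over 40 N, if the wrist force passes 120 N, or if a joint passes its speed limit or range.

## Robot

A 6-joint arm with a two-finger parallel gripper is mounted at the origin on a cart in front of the work surface, level with it; the furniture and walls round the work are solid. World frame = base frame: x ahead of the robot, y to its left, z up, the work surface at z = 0. Lengths are in m, angles in rad, forces in N, time in s.
With the tool pointing down it reaches from about 0.25 to 0.8 m from the base axis. Payload 3.9 kg.
Tool frame: the origin (TCP) lies at the very end of the fingers, on their centre line; the grasp point (between the pads) lies 19 mm behind it (ctrl.grasp_offset is the distance from the TCP to the grasp point, in m); z points along the fingers, y is the line along which they close (so a half turn about z gives the same grasp; the last joint's range is limited). The gripper opens to 85 mm and grips with 20 to 120 N. Pads are 22 mm wide; open, the fingers measure 114 mm over their backs; the gripper's body (76 mm by 85 mm) begins 54 mm behind the grasp point. The pads swing forward as they close: fully open they stand 13 mm farther back than shut.
Start: joints at [-1.298, 0.26, -0.138, 1.173, 0, 1.571], TCP at [0.141, -0.506, 0.231] pointing down, gripper open.
Joint ranges: [-2.78, 2.78], [-0.83, 1.72], [-1.28, 1.37], [-1.9, 2.12], [-1.57, 1.48], [-3.14, 3.14]. Speed limits (rad/s): [2.57, 2.57, 3.14, 3.14, 3.14, 3.14].

## Interface

Orientations are given as a unit quaternion [x, y, z, w].
In Python, from workcell import ctrl gives the robot as it stands.
- The arm moves only by the shell command python3 -m handwheel 'ROWS'. ROWS is a JSON object of lists of equal length, an entry for each row: "slide": the shift along the tool's x, y, z in m, a list of three; "twist": the turn, a rotation vector about the tool's x, y, z in degrees, a list of three; "claw": the finger opening in m, from 0 to 0.0854. In form: {"slide": [[tx, ty, tz], ...], "twist": [[rx, ry, rz], ...], "claw": [claw, ...]}. A call has 1 to 20 rows; each row shifts and turns the commanded pose from where the row before left it, along the tool's axes as they then stand; what a row does not reach is not made up. A row lasts 1/12 s, in which the tool goes at most 41.7 mm and 7.16 degrees, less where a joint would pass 70% of its speed; a pose out of reach is approached as far as the arm can. A call is refused whole if a number of a shift passes 0.0417 or a number of a turn 7.16, either way. A call with a gripper value outside its range is refused whole. The fingers move at their own pace and stop on an object; the grip force is fixed at half the most. Time passes only in rows, so rows that do not move let the fingers close. It gives the time, the measured TCP pose, the force, the opening and the grip force at its end, in the units of the state.
- ctrl.get_obs(): the state, without advancing time (a new reading comes with each control period).
- ctrl.snapshot(name): name is "scene" or "top" or "wrist"; returns a dict with "img" (400x640x3 uint8, red, green, blue), "fx", "fy", "cx", "cy" (pixels), "R" (3x3) and "t" (3): a world point X has camera coordinates R X + t. Camera axes: x right, y down, z forward; pixel columns grow to the right and rows downward; lengths in m; the calibration is good to about 2 mm. A picture is of the moment at which its call begins. There is no depth.
- ctrl.close_job(): hands the job in; it is judged then, once.
The state is a dict: "clock": time; "joints": joint angles; "joint_velocities": joint speeds; "tau": joint torques, N m; "eef_pos": TCP position; "orientation": TCP orientation; "ft_force": force on the tool from outside, world axes, zero at the start; "torque": the same for the moment, N m; "grip_width": opening from 0.0 (shut) to 1.0 (fully open); "grip_force": force on a finger pad.
Only numpy, scipy, OpenCV 4.12 (cv2) and the standard library are available. Lean on these libraries where they do the work, as an engineer would, in place of code of your own. Each camera call takes 0.05 s, during which the arm holds its last target. There are 200 camera calls.

## Working session

There is one attempt and no reset: what is moved stays moved. The work goes in short steps, Python scripts to look and compute and a shell command to move; the robot and the scene stay as the last step left them, time stands still between calls to the robot, and variables do not carry over. Pictures are saved under pics/ and viewed, at most 10 in all, crops included, and the job is handed in when it is done.

```bash
ls; mkdir -p pics; python3 - <<'E'
from workcell import ctrl
import cv2,numpy as np
np.set_printoptions(precision=4,suppress=True)
o=ctrl.get_obs();print(o)
for n in("scene","top"):
    s=ctrl.snapshot(n);cv2.imwrite(f"pics/{n}0.png",s["img"][:,:,::-1]);print(n,s["fx"],s["fy"],s["cx"],s["cy"],s["R"],s["t"])
    np.savez(f"{n}0.npz",**s)
print(ctrl.grasp_offset)
E
```

```text
pics
{'clock': 0.0, 'joints': array([-1.298 ,  0.2607, -0.1394,  1.1727, -0.    ,  1.5708]), 'joint_velocities': array([-0.0012,  0.0002, -0.0005,  0.0003,  0.    , -0.0006]), 'tau': array([  0.0022, -40.568 ,  25.392 ,   0.0185,   0.0001,  -0.    ]), 'eef_pos': array([ 0.1413, -0.5049,  0.2305]), 'orientation': array([ 0.9907,  0.136 , -0.0001, -0.0009]), 'ft_force': array([ 0.8374,  0.1369, -0.054 ]), 'torque': array([-0.0282, -0.0403, -0.0021]), 'grip_force': 0.0, 'grip_width': 1.0016003688649109}
scene 445.574277835943 445.574277835943 317.1960816076273 200.47713682290976 [[ 0.5146 -0.8572  0.0193]
 [-0.3874 -0.2525 -0.8867]
 [ 0.7649  0.4488 -0.462 ]] [-0.2841  0.2994  0.5149]
top 441.7833001306222 441.7833001306222 320.42398706117484 203.2913045882904 [[ 0.0246 -0.9997  0.0069]
 [-0.9836 -0.0254 -0.1785]
 [ 0.1786 -0.0024 -0.9839]] [0.0045 0.5387 0.983 ]
0.0187
```

View pics/scene0.png

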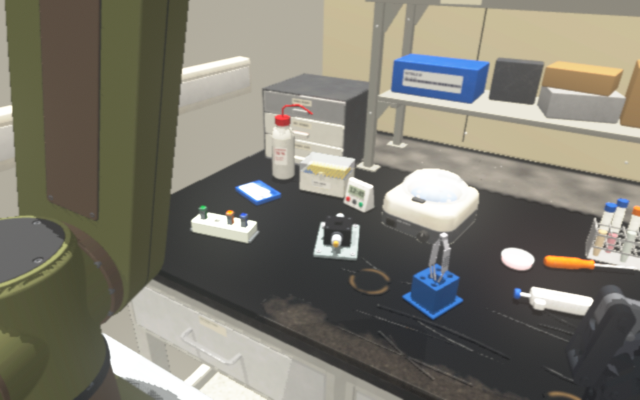

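View pics/top0.png

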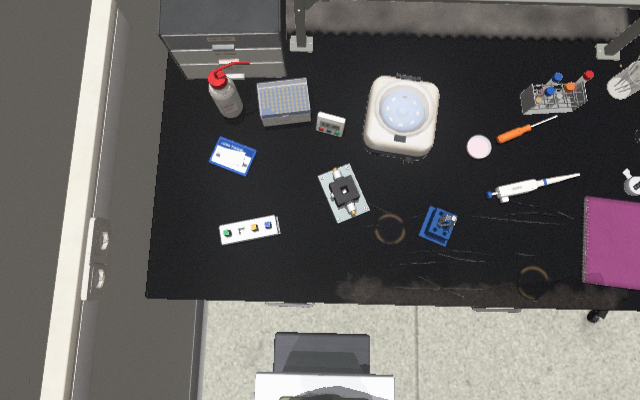

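The scene picture shows the rack at (224,227), the holder at (338,235) and the stand with forceps at (436,285). In the top picture the rack is at (249,230), the holder at (344,192) and the stand at (438,225), and the amber top is at (254,228).

```bash
cat > h.py <<'E'
import numpy as np,cv2
from scipy.spatial.transform import Rotation as Rn
from workcell import ctrl
np.set_printoptions(precision=4,suppress=True)
def ray(s,u,v):
    d=s["R"].T@np.array([(u-s["cx"])/s["fx"],(v-s["cy"])/s["fy"],1]); return -s["R"].T@s["t"],d
def onz(s,u,v,z):
    c,d=ray(s,u,v); return c+d*(z-c[2])/d[2]
def tri(vs):  # list of (s,u,v): least-squares crossing and residual (m)
    A=np.zeros((3,3));b=np.zeros(3);L=[]
    for s,u,v in vs:
        c,d=ray(s,u,v);d=d/np.linalg.norm(d);P=np.eye(3)-np.outer(d,d);A+=P;b+=P@c;L.append((c,P))
    X=np.linalg.solve(A,b); return X,max(np.linalg.norm(P@(X-c)) for c,P in L)
def proj(s,X):
    p=s["R"]@np.asarray(X)+s["t"]; return np.array([s["fx"]*p[0]/p[2]+s["cx"],s["fy"]*p[1]/p[2]+s["cy"]])
def shot(name,fn):
    s=ctrl.snapshot(name); np.savez(fn+".npz",**s); cv2.imwrite(f"pics/{fn}.png",s["img"][:,:,::-1]); return s
def load(fn): return dict(np.load(fn+".npz"))
def togo(target,Rt=None):
    """shift/turn in tool axes from the present measured pose to target TCP pos, rotation"""
    o=ctrl.get_obs();R=Rn.from_quat(o["orientation"])
    print("shift mm",R.inv().apply(np.array(target)-o["eef_pos"])*1e3)
    if Rt is not None: print("turn deg",(R.inv()*Rt).as_rotvec(degrees=True))
E
python3 - <<'E'
from h import *
t=load("top0")
for n,u,v,z in(("amber",254,228,.052),("green",226,232,.052),("blue",268,225,.052),("rackL",220,238,.026),("rackR",279,224,.026),("hold",344,190,.046),("stand",438,225,.05),("forc",448,220,.12)): print(n,onz(t,u,v,z))
o=ctrl.get_obs();R=Rn.from_quat(o["orientation"]);print(R.as_matrix())
w=shot("wrist","w0");print(w["R"]@R.as_matrix(), "cam pos in tool",R.inv().apply(-w["R"].T@w["t"]-o["eef_pos"]),w["fx"])
E
```

```text
amber [0.476  0.1694 0.052 ]
green [0.4651 0.2332 0.052 ]
blue [0.4838 0.1376 0.052 ]
rackL [0.4535 0.2518 0.026 ]
rackR [0.4902 0.1147 0.026 ]
hold [ 0.572  -0.0366  0.046 ]
stand [ 0.4941 -0.2553  0.05  ]
forc [ 0.4958 -0.2581  0.12  ]
[[ 0.963   0.2694 -0.0005]
 [ 0.2694 -0.963   0.0017]
 [-0.     -0.0018 -1.    ]]
[[ 0.0004  1.     -0.0005]
 [-0.9586  0.0002 -0.2849]
 [-0.2849  0.0006  0.9586]] cam pos in tool [ 0.0715 -0.0002 -0.1415] 321.0260404849035
```

```bash
python3 -m handwheel '{"slide":[[0.0315,-0.0112,-0.0015],[0.0315,-0.0112,-0.0015],[0.0315,-0.0112,-0.0015],[0.0315,-0.0112,-0.0015],[0.0315,-0.0112,-0.0015],[0.0315,-0.0112,-0.0015],[0.0315,-0.0112,-0.0015],[0.0315,-0.0112,-0.0015],[0.0315,-0.0112,-0.0015],[0.0315,-0.0112,-0.0015],[0.0315,-0.0112,-0.0015],[0.0315,-0.0112,-0.0015],[0.0315,-0.0112,-0.0015],[0,0,0],[0,0,0]],"twist":[[0,0,0],[0,0,0],[0,0,0],[0,0,0],[0,0,0],[0,0,0],[0,0,0],[0,0,0],[0,0,0],[0,0,0],[0,0,0],[0,0,0],[0,0,0],[0,0,0],[0,0,0]],"claw":[0.0854,0.0854,0.0854,0.0854,0.0854,0.0854,0.0854,0.0854,0.0854,0.0854,0.0854,0.0854,0.0854,0.0854,0.0854]}'; python3 -c "
from h import *
shot('wrist','w1')"
```

```text
clock: 1.4
eef_pos: [0.4976, -0.2538, 0.2502]
orientation: [0.99, 0.138, -0.0, -0.0]
ft_force: [-0.9, -0.3, 0.6]
grip_width: 1.002
grip_force: 0.0
```

View pics/w1.png

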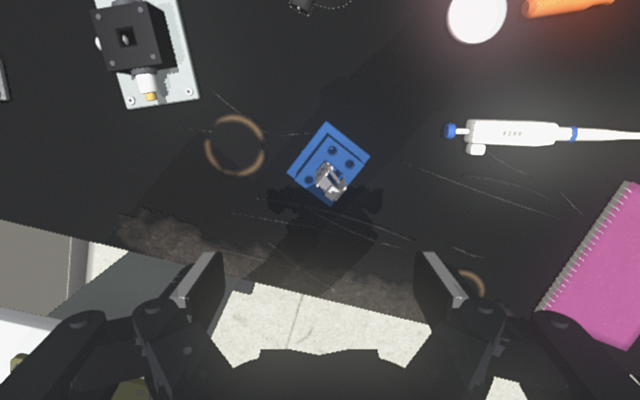

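The wrist picture shows the stand at (328,163) with the forceps leaning towards the camera bottom at (330,182), and the holder with its well at (127,40).

```bash
python3 - <<'E'
from h import *
w=load("w1");s=load("scene0")
a=cv2.resize(w["img"][110:220,275:385],(600,600),interpolation=cv2.INTER_CUBIC)[:, :400+0] if 0 else cv2.resize(w["img"][115:210,280:375],(400,400),interpolation=cv2.INTER_CUBIC)
b=cv2.resize(s["img"][225:320,395:470],(316,400),interpolation=cv2.INTER_CUBIC)
cv2.imwrite("pics/c1.png",np.hstack([a,b])[:,:,::-1])
for n,i in(("w",w),("s",s)):
    hsv=cv2.cvtColor(i["img"],cv2.COLOR_RGB2HSV)
    m=cv2.inRange(hsv,(100,130,40),(122,255,255));
    c=max(cv2.findContours(m,0,1)[0],key=lambda c:cv2.contourArea(c) if (n=="w" or cv2.boundingRect(c)[1]>220) else 0)
    print(n,cv2.boundingRect(c),cv2.approxPolyDP(cv2.convexHull(c),2,True).reshape(-1,2).tolist())
E
```

```text
w (287, 121, 83, 85) [[325, 121], [369, 155], [360, 170], [330, 205], [287, 173]]
s (402, 268, 61, 52) [[426, 268], [449, 271], [458, 276], [462, 299], [434, 319], [402, 297], [413, 276]]
```

View pics/c1.png

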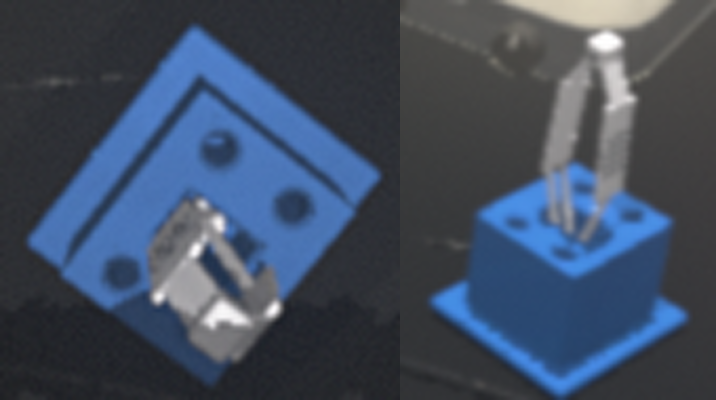

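The crop shows the stand foot's corners (left 28,243; top 195,25; right 382,178; bottom 215,385 in crop pixels, x4.21) and the forceps' rear end at about (232,318). In the scene crop the rear end is at (605,42).

```bash
python3 - <<'E'
from h import *
w=load("w1");s=load("scene0");k=95/400
W=lambda x,y:(w,280+(x+.5)*k-.5,115+(y+.5)*k-.5)
S=lambda x,y:(s,395+(x-399.5)*k-.5,225+(y+.5)*k-.5)
F=[onz(*W(*p),.005) for p in((28,243),(195,25),(382,178),(215,385))]
print("foot",np.array(F),np.mean(F,0))
print("lens",[np.linalg.norm(F[i]-F[i-1])for i in range(4)])
for a,b in((0,1),(3,2)): d=F[b]-F[a];print("x yaw",np.degrees(np.arctan2(d[1],d[0])))
for a,b in((1,2),(0,3)): d=F[b]-F[a];print("-y yaw",np.degrees(np.arctan2(d[1],d[0])))
B=[onz(*W(*p),.05) for p in((62,272),(205,78),(352,208))];print("block",np.array(B),"centre",(B[0]+B[2])/2,[np.linalg.norm(B[i]-B[i-1])for i in(1,2)])
print("block right corner tri",tri([W(352,208),S(672,220)]), "left",tri([W(62,272),S(478,215)]),"far",tri([W(205,78),S(578,165)]))
print("rear",tri([W(232,318),S(605,42)]),tri([W(215,335),S(605,42)]),onz(*W(232,318),.13))
E
```

```text
foot [[ 0.4757 -0.2188  0.005 ]
 [ 0.5484 -0.2484  0.005 ]
 [ 0.522  -0.3121  0.005 ]
 [ 0.4488 -0.2837  0.005 ]] [ 0.4987 -0.2658  0.005 ]
lens [np.float64(0.07018870115160787), np.float64(0.07855258766508802), np.float64(0.0690137954740115), np.float64(0.07853829674116918)]
x yaw -22.116902155395596
x yaw -21.25959012565079
-y yaw -112.57130002302894
-y yaw -112.54485040118239
block [[ 0.4812 -0.231   0.05  ]
 [ 0.5389 -0.2527  0.05  ]
 [ 0.5177 -0.2981  0.05  ]] centre [ 0.4995 -0.2646  0.05  ] [np.float64(0.06164170993991447), np.float64(0.05008693413742506)]
block right corner tri (array([ 0.518 , -0.2987,  0.0508]), np.float64(0.0007037473288806425)) left (array([ 0.4811, -0.2312,  0.0494]), np.float64(0.00023176020339508345)) far (array([ 0.5389, -0.2537,  0.0478]), np.float64(0.0008796481920709864))
rear (array([ 0.5016, -0.2657,  0.132 ]), np.float64(0.0010044351455479148)) (array([ 0.4981, -0.2648,  0.1338]), np.float64(0.0005985114368957513)) [ 0.5013 -0.267   0.13  ]
```

```bash
python3 -m handwheel '{"slide":[[-0.0017,0.0111,0],[0,0,0.01],[0,0,0.02],[0,0,0.02],[0,0,0.02],[0,0,0.02],[0,0,0.02],[0,0,0]],"twist":[[0,0,6.28],[0,0,6.28],[0,0,6.28],[0,0,6.28],[0,0,6.28],[0,0,6.28],[0,0,0],[0,0,0]],"claw":[0.0854,0.0854,0.0854,0.0854,0.0854,0.0854,0.0854,0.0854]}'; python3 -c "
from h import *
w=shot('wrist','w2')
togo([.499,-.265,.0695],Rn.from_matrix(np.array([[np.cos(-.384),np.sin(-.384),0],[np.sin(-.384),-np.cos(-.384),0],[0,0,-1]])))
print(proj(w,[.499,-.265,.1335]),proj(w,[.499,-.265,.05]))
cv2.imwrite('pics/c2.png',cv2.resize(w['img'][60:400,160:480],(640,680))[:600,:,::-1])
"
```

```text
clock: 2.12
eef_pos: [0.4937, -0.2656, 0.1369]
orientation: [0.981, -0.192, -0.004, -0.001]
ft_force: [-1.1, 0.5, -0.1]
grip_width: 1.001
grip_force: 0.0
shift mm [ 3.862  -2.5304 69.3793]
turn deg [-0.0187  0.3252 -0.1395]
[312.1453 243.9138] [314.2861 195.3224]
```

View pics/c2.png

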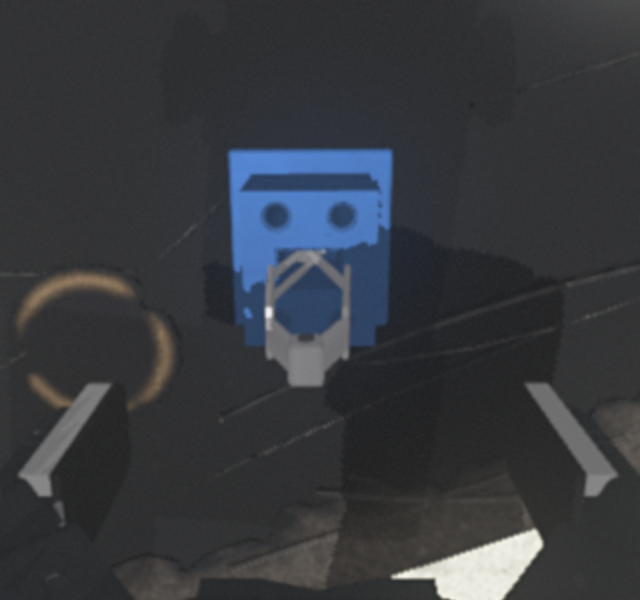

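The picture shows the forceps square to the fingers, rear end at (313,246) against a predicted (312,244). So I descend.

```bash
python3 -m handwheel '{"slide":[[0,0,0.02],[0,0,0.02],[0,0,0.01],[0,0,0],[0,0,0],[0,0,0]],"twist":[[0,0,0],[0,0,0],[0,0,0],[0,0,0],[0,0,0],[0,0,0]],"claw":[0.0854,0.0854,0.0854,0.0854,0.0854,0.0854]}'; python3 -c "
from h import *
togo([.499,-.265,.0695],Rn.from_matrix(np.array([[np.cos(-.384),np.sin(-.384),0],[np.sin(-.384),-np.cos(-.384),0],[0,0,-1]])))
"
```

```text
clock: 2.67
eef_pos: [0.4987, -0.2669, 0.0923]
orientation: [0.982, -0.191, 0.001, 0.0]
ft_force: [0.4, 0.7, 0.8]
grip_width: 1.002
grip_force: 0.0
shift mm [-0.4816 -1.8344 22.7601]
turn deg [ 0.0133 -0.1232 -0.0629]
```

```bash
python3 -m handwheel '{"slide":[[0,-0.0013,0.0075],[0,0,0.0075],[0,0,0.0075],[0,0,0],[0,0,0],[0,0,0],[0,0,0],[0,0,0],[0,0,0],[0,0,0]],"twist":[[0,0,0],[0,0,0],[0,0,0],[0,0,0],[0,0,0],[0,0,0],[0,0,0],[0,0,0],[0,0,0],[0,0,0]],"claw":[0.06,0.05,0.04,0.033,0.030,0.030,0.030,0.030,0.030,0.030]}'; python3 -m handwheel '{"slide":[[0,0,0],[0,0,0],[0,0,0],[0,0,0],[0,0,0]],"twist":[[0,0,0],[0,0,0],[0,0,0],[0,0,0],[0,0,0]],"claw":[0.026,0.0255,0.025,0.025,0.025]}'; python3 -c "
from h import *
o=ctrl.get_obs();print(o['grip_width']*85.4)
togo([.499,-.265,.0695])"
```

```text
clock: 3.5
eef_pos: [0.4986, -0.2651, 0.0685]
orientation: [0.982, -0.191, 0.0, 0.0]
ft_force: [-0.5, 0.3, -0.3]
grip_width: 0.356
grip_force: 0.0
clock: 3.92
eef_pos: [0.4987, -0.2649, 0.0685]
orientation: [0.982, -0.191, 0.0, -0.0]
ft_force: [0.1, 0.5, 2.3]
grip_width: 0.295
grip_force: 21.8
25.1843735885279
shift mm [ 0.3398 -0.0055 -0.9764]
```

```bash
python3 -m handwheel '{"slide":[[0,0,-0.003],[0,0,-0.006],[0,0,-0.012],[0,0,-0.02],[0,0,-0.02],[0,0,-0.02],[0,0,-0.02],[0,0,-0.015],[0,0,-0.005],[0,0,0],[0,0,0]],"twist":[[0,0,0],[0,0,0],[0,0,0],[0,0,0],[0,0,0],[0,0,0],[0,0,0],[0,0,0],[0,0,0],[0,0,0],[0,0,0]],"claw":[0.025,0.025,0.025,0.025,0.025,0.025,0.025,0.025,0.025,0.025,0.025]}'
python3 -m handwheel '{"slide":[[-0.005,-0.008,0],[-0.009,-0.015,0],[-0.0131,-0.022,0],[-0.0131,-0.022,0],[-0.0131,-0.022,0],[-0.0131,-0.022,0],[-0.0131,-0.022,0],[-0.0131,-0.022,0],[-0.0131,-0.022,0],[-0.0131,-0.022,0],[-0.0131,-0.022,0],[-0.0131,-0.022,0],[-0.0131,-0.022,0],[-0.0131,-0.022,0],[-0.0131,-0.022,0],[-0.0131,-0.022,0],[-0.0131,-0.022,0],[-0.0131,-0.022,0],[-0.0131,-0.022,0],[0,0,0]],"twist":[[0,0,0],[0,0,0],[0,0,0],[0,0,0],[0,0,0],[0,0,0],[0,0,0],[0,0,0],[0,0,0],[0,0,0],[0,0,0],[0,0,0],[0,0,0],[0,0,0],[0,0,0],[0,0,0],[0,0,0],[0,0,0],[0,0,0],[0,0,0]],"claw":[0.025,0.025,0.025,0.025,0.025,0.025,0.025,0.025,0.025,0.025,0.025,0.025,0.025,0.025,0.025,0.025,0.025,0.025,0.025,0.025]}'
python3 -m handwheel '{"slide":[[0,0,0],[0,0,0],[0,0,0]],"twist":[[0,0,0],[0,0,0],[0,0,0]],"claw":[0.025,0.025,0.025]}'
python3 -c "
from h import *
w=shot('wrist','w3')"
```

```text
clock: 4.83
eef_pos: [0.4981, -0.265, 0.189]
orientation: [0.982, -0.191, -0.0, 0.0]
ft_force: [-0.7, 0.7, -0.9]
grip_width: 0.299
grip_force: 20.8
clock: 6.5
eef_pos: [0.3345, -0.0012, 0.2145]
orientation: [0.994, -0.079, 0.005, -0.081]
ft_force: [-0.2, -0.0, 0.9]
grip_width: 0.296
grip_force: 20.8
clock: 6.75
eef_pos: [0.3379, -0.0028, 0.2142]
orientation: [0.994, -0.08, 0.006, -0.08]
ft_force: [0.2, 0.8, -0.2]
grip_width: 0.298
grip_force: 20.8
```

View pics/w3.png

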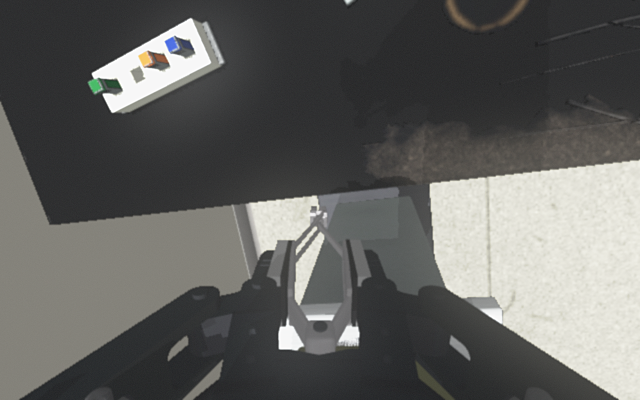

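```bash
python3 -c "
from h import *
o=ctrl.get_obs();print(o['joints'],o['joint_velocities'],Rn.from_quat(o['orientation']).as_matrix())"
```

```text
[-0.1612 -0.058  -0.5618  1.0678  0.1611  3.1406] [-0.0012  0.0072 -0.0006  0.0032  0.0003 -0.001 ] [[ 0.9872 -0.1576  0.0249]
 [-0.1595 -0.9744  0.1585]
 [-0.0007 -0.1605 -0.987 ]]
```

q6 hit its limit and the tool tilted. The rack is reached with the tool x axis at about +105°, so I unwind the last joint that way.

```bash
cat >> h.py <<'E'
def down(deg):
    a=np.radians(deg);return Rn.from_matrix(np.array([[np.cos(a),np.sin(a),0],[np.sin(a),-np.cos(a),0],[0,0,-1]]))
E
python3 -c "
from h import *
o=ctrl.get_obs();R=Rn.from_quat(o['orientation'])
togo([.42,.05,.2],down(-9))
print(down(-9).inv().apply(np.array([.42,.05,.2])-o['eef_pos']))
"
```

```text
shift mm [ 72.7089 -62.1758  24.3278]
turn deg [-9.2331  0.0237 -0.1834]
[ 0.0729 -0.065   0.0141]
```

```bash
python3 -m handwheel '{"slide":[[0,0,0],[0,0,0],[0,0,0],[0,0,0],[0,0,0],[0,0,0],[0,0,0],[0,0,0],[0,0,0],[0,0,0],[0,0,0],[0,0,0],[0,0,0],[0,0,0],[0,0,0],[0,0,0],[0,0,0],[0,0,0],[0,0,0],[0,0,0]],"twist":[[0,0,-7],[0,0,-7],[0,0,-7],[-4.31,-1.65,0],[-4.31,-1.65,0],[0,0,-7.1],[0,0,-7.1],[0,0,-7.1],[0,0,-7.1],[0,0,-7.1],[0,0,-7.1],[0,0,-7.1],[0,0,-7.1],[0,0,-7.1],[0,0,-7.1],[0,0,-7.1],[0,0,-7.1],[0,0,-7.1],[0,0,0],[0,0,0]],"claw":[0.025,0.025,0.025,0.025,0.025,0.025,0.025,0.025,0.025,0.025,0.025,0.025,0.025,0.025,0.025,0.025,0.025,0.025,0.025,0.025]}'
python3 -c "
from h import *
togo([.489,.121,.215],down(105))
w=load('w3');a=[]
for n,u,v,z in(('amber',151,58,.052),('green',103,86,.052),('blue',178,45,.052)): a.append(onz(w,u,v,z));print(n,a[-1])
d=a[2]-a[1];print(np.degrees(np.arctan2(d[1],d[0])),np.linalg.norm(d))
"
```

```text
clock: 8.47
eef_pos: [0.3375, -0.0027, 0.214]
orientation: [0.616, 0.788, -0.0, -0.001]
ft_force: [-0.4, 0.0, -0.8]
grip_width: 0.301
grip_force: 20.8
shift mm [ 83.5528 176.7936  -1.1585]
turn deg [-0.0565 -0.0386 -1.06  ]
amber [0.4781 0.1648 0.052 ]
green [0.4627 0.2252 0.052 ]
blue [0.4839 0.134  0.052 ]
-76.88728517134288 0.09363912472909139
```

```bash
python3 -m handwheel '{"slide":[[0.004,0.0085,0],[0.0076,0.016,0],[0.0076,0.016,0],[0.0076,0.016,0],[0.0076,0.016,0],[0.0076,0.016,0],[0.0076,0.016,0],[0.0076,0.016,0],[0.0076,0.016,0],[0.0076,0.016,0],[0.0076,0.016,0],[0.004,0.0085,0],[0,0,0],[0,0,0],[0,0,0],[0,0,0]],"twist":[[0,0,-1],[0,0,0],[0,0,0],[0,0,0],[0,0,0],[0,0,0],[0,0,0],[0,0,0],[0,0,0],[0,0,0],[0,0,0],[0,0,0],[0,0,0],[0,0,0],[0,0,0],[0,0,0]],"claw":[0.025,0.025,0.025,0.025,0.025,0.025,0.025,0.025,0.025,0.025,0.025,0.025,0.025,0.025,0.025,0.025]}'
python3 - <<'E'
from h import *
w=shot('wrist','w4')
def tops(s,box=None):
    hsv=cv2.cvtColor(s["img"],cv2.COLOR_RGB2HSV)
    for n,lo,hi in(("amber",(8,130,90),(25,255,255)),("green",(50,100,40),(85,255,255)),("blue",(105,120,60),(125,255,255))):
        m=cv2.inRange(hsv,lo,hi)
        for c in cv2.findContours(m,0,1)[0]:
            if 25<cv2.contourArea(c)<3000: print(n,cv2.contourArea(c),cv2.boundingRect(c),cv2.minAreaRect(c))
for f in("w4","w3","top0"): print(f);tops(load(f))
E
```

```text
clock: 9.8
eef_pos: [0.4854, 0.1241, 0.214]
orientation: [0.608, 0.794, -0.0, -0.001]
ft_force: [0.2, 0.0, 0.7]
grip_width: 0.296
grip_force: 20.8
w4
green 81.0 (326, 49, 11, 11) ((331.0, 54.0), (10.0, 10.0), 90.0)
blue 68.0 (321, 158, 11, 10) ((326.0405578613281, 162.7567596435547), (9.206343650817871, 9.699540138244629), 9.462322235107422)
blue 2074.5 (454, 45, 117, 121) ((512.519287109375, 106.47599792480469), (67.16090393066406, 108.39122772216797), 38.75162887573242)
w3
amber 50.0 (154, 54, 14, 9) ((160.52943420410156, 57.88235855102539), (14.55213737487793, 5.820854663848877), 14.03624439239502)
amber 71.0 (139, 52, 11, 14) ((144.20001220703125, 58.40000915527344), (10.733125686645508, 8.049844741821289), 63.43495178222656)
green 55.0 (105, 80, 15, 8) ((112.00820922851562, 83.40983581542969), (14.576254844665527, 5.884822845458984), 5.19442892074585)
green 76.0 (88, 80, 13, 13) ((94.17924499511719, 85.12265014648438), (11.266915321350098, 8.741572380065918), 60.945396423339844)
blue 83.5 (165, 37, 12, 14) ((170.90000915527344, 43.80000305175781), (11.180339813232422, 8.9442720413208), 63.43495178222656)
top0
amber 249.0 (497, 124, 35, 19) ((513.3934936523438, 133.0443878173828), (8.69230842590332, 36.384620666503906), 67.38013458251953)
amber 63.0 (564, 82, 11, 10) ((569.0000610351562, 86.5000228881836), (7.77817440032959, 10.60660171508789), 45.0)
blue 748.5 (418, 206, 40, 41) ((437.4827575683594, 225.2930908203125), (30.082645416259766, 34.3536376953125), 21.801406860351562)
blue 29.5 (486, 191, 6, 8) ((488.5, 194.5), (7.0, 5.0), 90.0)
blue 1140.0 (208, 136, 49, 41) ((232.29310607910156, 156.01724243164062), (41.41006088256836, 29.896949768066406), 21.801406860351562)
blue 55.0 (545, 87, 10, 9) ((549.5, 91.0), (8.0, 9.0), 90.0)
blue 58.5 (552, 72, 11, 11) ((557.2000122070312, 77.0999984741211), (8.497057914733887, 9.838699340820312), 26.56505012512207)
```

View pics/w4.png

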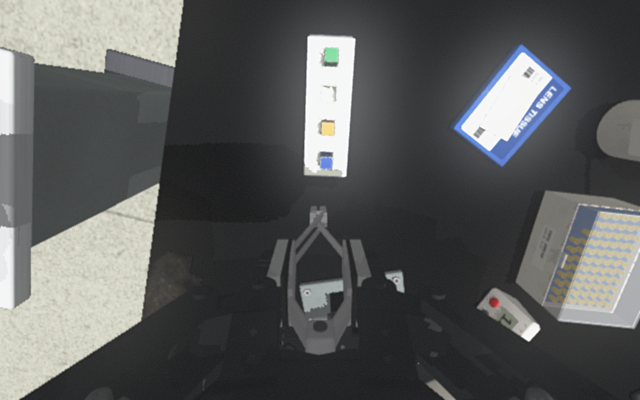

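The picture shows amber at (328,128), green (331,54) and blue (326,162) in the rack, with the empty cell between green and amber. The forceps tips are at (318,213).

```bash
python3 - <<'E'
from h import *
w4=load("w4");w3=load("w3")
hsv=cv2.cvtColor(w4["img"],cv2.COLOR_RGB2HSV)
P4={}
for n,lo,hi in(("amber",(8,90,90),(30,255,255)),("green",(50,80,40),(85,255,255)),("blue",(105,100,60),(125,255,255))):
    m=cv2.inRange(hsv,lo,hi);m[:, :300]=0;m[:,350:]=0;m[180:]=0;M=cv2.moments(m,True);P4[n]=(M["m10"]/M["m00"],M["m01"]/M["m00"]);print(n,M["m00"],P4[n])
P3=dict(amber=(144.2,58.4),green=(94.2,85.1),blue=(170.9,43.8))
X={}
for n in P4:
    print(n,tri([(w4,)+P4[n],(w3,)+P3[n]]));X[n]=onz(w4,*P4[n],.052);print(X[n])
for a,b in(("green","blue"),("green","amber")):
    d=X[b]-X[a];print("yaw",np.degrees(np.arctan2(d[1],d[0])),np.linalg.norm(d))
m=cv2.inRange(hsv,(0,0,150),(180,70,255));m[:, :280]=0;m[:,380:]=0;m[200:]=0
c=max(cv2.findContours(m,0,1)[0],key=cv2.contourArea);B=cv2.approxPolyDP(c,4,True).reshape(-1,2);print(B.tolist(),np.array([onz(w4,*p,.026) for p in B]))
o=ctrl.get_obs();print("tip px pred",proj(w4,Rn.from_quat(o["orientation"]).apply([0,0,.0635])+o["eef_pos"]))
E
```

```text
amber 112.0 (327.39285714285717, 128.80357142857142)
green 138.0 (330.9855072463768, 53.992753623188406)
blue 109.0 (325.92660550458714, 162.69724770642202)
amber (array([0.4794, 0.1728, 0.0507]), np.float64(3.070423914766207e-05))
[0.4794 0.1729 0.052 ]
green (array([0.4653, 0.2354, 0.0513]), np.float64(2.2313843490447544e-05))
[0.4653 0.2353 0.052 ]
blue (array([0.4867, 0.1416, 0.0505]), np.float64(1.3756262508847918e-05))
[0.4866 0.1419 0.052 ]
yaw -77.1427912633888 0.0957628978724384
yaw -77.23502176321874 0.06396451959473579
[[310, 35], [304, 173], [345, 176], [355, 39]] [[0.4419 0.2494 0.026 ]
 [0.4691 0.1209 0.026 ]
 [0.5114 0.1291 0.026 ]
 [0.4834 0.2571 0.026 ]]
tip px pred [320.12   213.8538]
```

```bash
python3 -c "
from h import *
togo([.4797,.1731,.16],down(102.5))"
```

```text
shift mm [48.8234  7.2907 54.1298]
turn deg [-0.069  -0.0245  2.5951]
```

```bash
python3 -m handwheel '{"slide":[[0.004,0.0006,0.004],[0.009,0.0014,0.01],[0.009,0.0014,0.01],[0.009,0.0014,0.01],[0.009,0.0014,0.01],[0.0088,0.0011,0.01],[0,0,0],[0,0,0],[0,0,0],[0,0,0],[0,0,0],[0,0,0],[0,0,0],[0,0,0]],"twist":[[0,0,0],[0,0,0],[0,0,0],[0,0,0],[0,0,0],[0,0,0],[0,0,2.6],[0,0,0],[0,0,0],[0,0,0],[0,0,0],[0,0,0],[0,0,0],[0,0,0]],"claw":[0.025,0.025,0.025,0.025,0.025,0.025,0.025,0.023,0.021,0.019,0.0175,0.0175,0.0175,0.0175]}'
python3 - <<'E'
from h import *
w=shot('wrist','w5');togo([.4797,.1731,.106],down(102.5))
o=ctrl.get_obs();print(o["grip_width"]*85.4, "amber pred px",proj(w,[.4797,.1731,.052]))
cv2.imwrite('pics/c5.png',cv2.resize(w['img'][90:290,220:430],(630,600),interpolation=cv2.INTER_CUBIC)[:,:,::-1])
E
```

```text
clock: 11.02
eef_pos: [0.4806, 0.1736, 0.1603]
orientation: [0.626, 0.78, 0.0, -0.0]
ft_force: [-1.6, -0.5, -1.1]
grip_width: 0.221
grip_force: 52.4
shift mm [-0.287  -0.9927 54.2307]
turn deg [-0.0188 -0.0334  0.0307]
18.781312034274194 amber pred px [318.4943 195.6017]
```

View pics/c5.png

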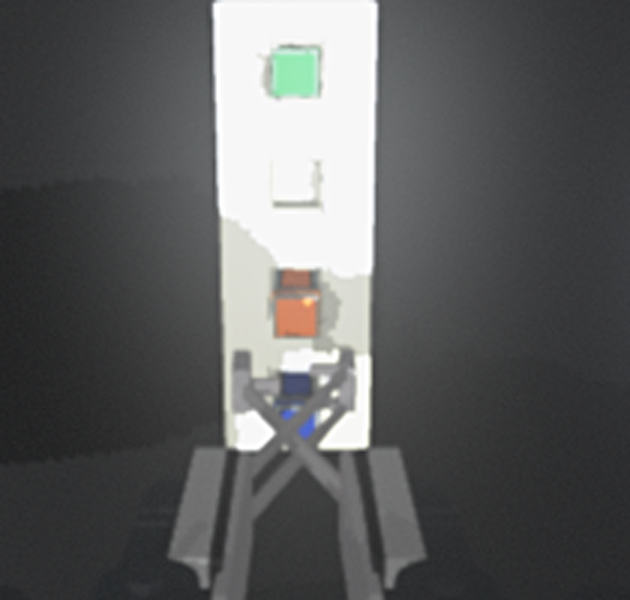

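The crop shows the open jaws (240 and 347, mid 294) straddling the line of the amber top at (296,315), which is where it was predicted. I descend.

```bash
python3 -m handwheel '{"slide":[[-0.0003,-0.0006,0.005],[0,0,0.01],[0,0,0.01],[0,0,0.01],[0,0,0.008],[0,0,0.005],[0,0,0.003],[0,0,0.002],[0,0,0],[0,0,0],[0,0,0]],"twist":[[0,0,0],[0,0,0],[0,0,0],[0,0,0],[0,0,0],[0,0,0],[0,0,0],[0,0,0],[0,0,0],[0,0,0],[0,0,0]],"claw":[0.018,0.018,0.018,0.018,0.018,0.018,0.018,0.018,0.018,0.018,0.018]}'
python3 -c "
from h import *
togo([.4797,.1731,.1045],down(102.5));print(ctrl.get_obs()['torque'])"
```

```text
clock: 11.98
eef_pos: [0.4803, 0.1734, 0.1075]
orientation: [0.626, 0.78, 0.0, -0.0]
ft_force: [0.5, 0.8, -0.8]
grip_width: 0.22
grip_force: 52.4
shift mm [-0.1693 -0.7004  3.0065]
turn deg [ 0.0156 -0.0369  0.0435]
[-0.0013 -0.0267  0.021 ]
```

```bash
python3 -m handwheel '{"slide":[[0,0,0.001],[0,0,0.0005],[0,0,0],[0,0,0]],"twist":[[0,0,0],[0,0,0],[0,0,0],[0,0,0]],"claw":[0.018,0.018,0.018,0.018]}'
python3 -m handwheel '{"slide":[[0,0,0.0005],[0,0,0.0005],[0,0,0],[0,0,0]],"twist":[[0,0,0],[0,0,0],[0,0,0],[0,0,0]],"claw":[0.018,0.018,0.018,0.018]}'
```

```text
clock: 12.32
eef_pos: [0.48, 0.1733, 0.1056]
orientation: [0.626, 0.78, -0.0, -0.0]
ft_force: [-0.1, 0.4, 0.2]
grip_width: 0.217
grip_force: 52.4
clock: 12.65
eef_pos: [0.4799, 0.1732, 0.1045]
orientation: [0.626, 0.78, -0.0, -0.0]
ft_force: [-0.2, 0.1, -0.6]
grip_width: 0.217
grip_force: 52.4
```

```bash
python3 -m handwheel '{"slide":[[0,0,0.0005],[0,0,0.0005],[0,0,0],[0,0,0]],"twist":[[0,0,0],[0,0,0],[0,0,0],[0,0,0]],"claw":[0.018,0.018,0.018,0.018]}'
python3 -m handwheel '{"slide":[[0,0,0.0005],[0,0,0],[0,0,0]],"twist":[[0,0,0],[0,0,0],[0,0,0]],"claw":[0.018,0.018,0.018]}'
```

```text
clock: 12.98
eef_pos: [0.48, 0.1733, 0.1037]
orientation: [0.626, 0.78, -0.0, -0.0]
ft_force: [0.5, -0.1, 1.0]
grip_width: 0.217
grip_force: 52.3
clock: 13.23
eef_pos: [0.4803, 0.1734, 0.1035]
orientation: [0.626, 0.78, 0.0, -0.0]
ft_force: [-0.5, -0.5, 4.3]
grip_width: 0.215
grip_force: 52.2
```

```bash
python3 -m handwheel '{"slide":[[0,0,0],[0,0,0],[0,0,0],[0,0,0]],"twist":[[0,0,0],[0,0,0],[0,0,0],[0,0,0]],"claw":[0.0195,0.0205,0.0205,0.0205]}'
python3 -m handwheel '{"slide":[[0,0,0],[0,0,0],[0,0,0],[0,0,0]],"twist":[[0,0,0],[0,0,0],[0,0,0],[0,0,0]],"claw":[0.0208,0.0208,0.0208,0.0208]}'
```

```text
clock: 13.57
eef_pos: [0.4807, 0.1735, 0.1038]
orientation: [0.626, 0.78, 0.001, 0.0]
ft_force: [0.1, 0.3, 5.7]
grip_width: 0.244
grip_force: 34.7
clock: 13.9
eef_pos: [0.4805, 0.1735, 0.1038]
orientation: [0.626, 0.78, 0.001, -0.0]
ft_force: [0.0, -0.2, 5.6]
grip_width: 0.245
grip_force: 29.9
```

```bash
python3 -m handwheel '{"slide":[[0,0,0],[0,0,0],[0,0,0],[0,0,-0.001],[0,0,-0.002],[0,0,-0.004],[0,0,0],[0,0,0]],"twist":[[0,0,0],[0,0,0],[0,0,0],[0,0,0],[0,0,0],[0,0,0],[0,0,0],[0,0,0]],"claw":[0.0212,0.0212,0.0212,0.0212,0.0212,0.0212,0.0212,0.0212]}'
python3 -m handwheel '{"slide":[[0,0,-0.01],[0,0,-0.015],[0,0,-0.015],[0,0,-0.015],[0,0,-0.015],[0,0,-0.01],[0,0,0],[0,0,0]],"twist":[[0,0,0],[0,0,0],[0,0,0],[0,0,0],[0,0,0],[0,0,0],[0,0,0],[0,0,0]],"claw":[0.0212,0.0212,0.0212,0.0212,0.0212,0.0212,0.0212,0.0212]}'
python3 - <<'E'
from h import *
w=shot('wrist','w6');o=ctrl.get_obs();R=Rn.from_quat(o["orientation"]).as_matrix()
print("px of piece top/bottom pred",proj(w,o["eef_pos"]+R@[0,0,.0517]),proj(w,o["eef_pos"]+R@[0,0,.0977]))
t=load("top0");s=load("scene0");w1=load("w1")
a=cv2.resize(w['img'][90:300,220:430],(400,400),interpolation=cv2.INTER_CUBIC)
b=cv2.resize(w1["img"][0:120,80:205],(400,384),interpolation=cv2.INTER_CUBIC);b=np.vstack([b,np.zeros((16,400,3),np.uint8)])
cv2.imwrite('pics/c6.png',np.hstack([a,b])[:,:,::-1])
E
```

```text
clock: 14.57
eef_pos: [0.4797, 0.1732, 0.1101]
orientation: [0.626, 0.78, -0.0, -0.001]
ft_force: [-0.6, -1.0, -1.0]
grip_width: 0.248
grip_force: 11.5
clock: 15.23
eef_pos: [0.4802, 0.1733, 0.1905]
orientation: [0.626, 0.78, 0.0, -0.0]
ft_force: [0.5, -0.3, -0.4]
grip_width: 0.246
grip_force: 11.4
px of piece top/bottom pred [318.9738 219.5584] [318.8196 198.8769]
```

View pics/c6.png

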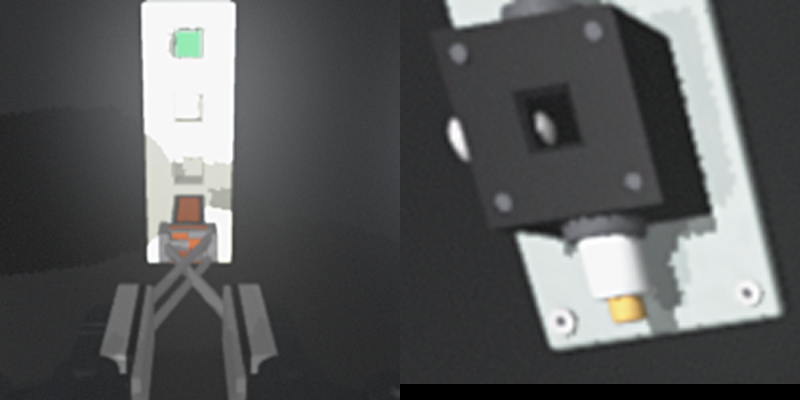

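The left crop shows the amber standard lifted clear in the jaws, square to them, its cell empty and green still in place. The right crop (from w1) shows the holder: well centre at (152,118) and block top corners at (32,32), (212,5), (262,205) and (92,228).

```bash
python3 - <<'E'
from h import *
w1=load("w1");t=load("top0");s=load("scene0")
W=lambda x,y:(w1,80+(x+.5)/3.2-.5,(y+.5)/3.2-.5)
B=[onz(*W(*p),.046) for p in((32,32),(92,228),(262,205),(212,5))];print(np.array(B),np.mean(B,0))
for i in range(4): d=B[(i+1)%4]-B[i];print(np.degrees(np.arctan2(d[1],d[0])),np.linalg.norm(d))
c=onz(*W(152,118),.046);print("well",c,"top px",proj(t,c))
togo([c[0]-.04,c[1]-.02,.2],down(20))
E
```

```text
[[ 0.5879 -0.0006  0.046 ]
 [ 0.5374 -0.0229  0.046 ]
 [ 0.5587 -0.0734  0.046 ]
 [ 0.6098 -0.0515  0.046 ]] [ 0.5734 -0.0371  0.046 ]
-156.14913907614948 0.055262798381797935
-67.12782480300494 0.05476104923184209
23.21915544800975 0.05560243046732753
113.23091363648847 0.05536932505644069
well [ 0.5742 -0.0376  0.046 ] top px [344.4344 189.1295]
shift mm [-237.0706    3.0909  -10.3682]
turn deg [-0.0787  0.032  82.5419]
```

```bash
python3 -m handwheel '{"slide":[[0,0,-0.004],[0,0,-0.004],[0,0,-0.004],[0,0,-0.004],[0,0,-0.004],[0,0,0],[0,0,0],[0,0,0],[0,0,0],[0,0,0]],"twist":[[0,0,4],[0,0,7],[0,0,7],[0,0,7],[0,0,7],[0,0,7],[0,0,7],[0,0,7],[0,0,7],[0,0,0]],"claw":[0.021,0.021,0.021,0.021,0.021,0.021,0.021,0.021,0.021,0.021]}'
python3 -m handwheel '{"slide":[[-0.006,0.0101,0],[-0.01,0.0168,0],[-0.01,0.0168,0],[-0.01,0.0168,0],[-0.01,0.0168,0],[-0.01,0.0168,0],[-0.01,0.0168,0],[-0.01,0.0168,0],[-0.01,0.0168,0],[-0.01,0.0168,0],[-0.01,0.0168,0],[-0.01,0.0168,0],[-0.004,0.0071,0],[0,0,0],[0,0,0],[0,0,0],[0,0,0],[0,0,0],[0,0,0]],"twist":[[0,0,0],[0,0,0],[0,0,0],[0,0,0],[0,0,0],[0,0,0],[0,0,0],[0,0,0],[0,0,0],[0,0,0],[0,0,0],[0,0,0],[0,0,0],[0,0,6.4],[0,0,6.4],[0,0,6.4],[0,0,0],[0,0,0],[0,0,0]],"claw":[0.021,0.021,0.021,0.021,0.021,0.021,0.021,0.021,0.021,0.021,0.021,0.021,0.021,0.021,0.021,0.021,0.021,0.021,0.021]}'
python3 - <<'E'
from h import *
w=shot('wrist','w7');togo([.574,-.037,.21],down(23.3));print(ctrl.get_obs()["joints"])
print(proj(w,[.574,-.037,.046]))
E
```

```text
clock: 16.12
eef_pos: [0.4791, 0.1729, 0.2087]
orientation: [0.932, 0.362, -0.002, -0.0]
ft_force: [0.9, -0.9, -0.4]
grip_width: 0.248
grip_force: 11.6
clock: 17.7
eef_pos: [0.5279, -0.0567, 0.2098]
orientation: [0.979, 0.204, -0.001, -0.0]
ft_force: [-0.3, 1.3, 0.1]
grip_width: 0.249
grip_force: 11.7
shift mm [50.0338  0.3056 -0.2184]
turn deg [-0.0476  0.0481  0.1938]
[-0.1071  0.2811 -0.1655  1.1253  0.0003  2.6244]
[319.2077 125.7633]
```

View pics/w7.png

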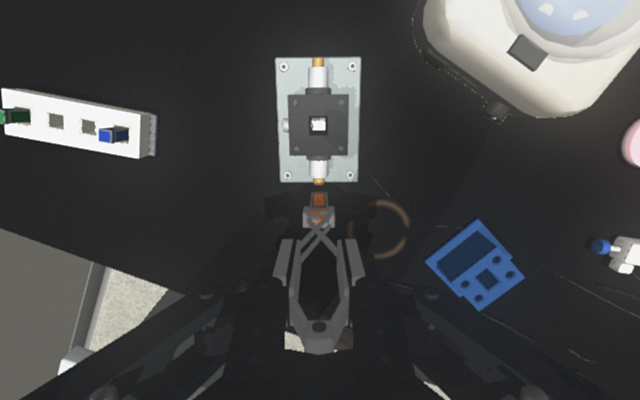

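The picture shows the well at (318,125), against a predicted (319,126), with the plate's edges parallel to the tool and the amber piece hanging at (319,203). I refine the offset numerically.

```bash
python3 - <<'E'
from h import *
w=load("w7");g=cv2.cvtColor(w["img"],cv2.COLOR_RGB2GRAY).astype(float);hsv=cv2.cvtColor(w["img"],cv2.COLOR_RGB2HSV)
# plate outline (grey-green light) at z=8mm
m=cv2.inRange(g,90,255);m[:, :265]=0;m[:,370:]=0;m[:50]=0;m[190:]=0
c=cv2.convexHull(np.vstack([k for k in cv2.findContours(m,0,1)[0] if cv2.contourArea(k)>60]))
q=cv2.approxPolyDP(c,5,True).reshape(-1,2);print(q.tolist());P=np.array([onz(w,*p,.008) for p in q]);print(P,P.mean(0))
# well mouth bright/dark profile
for r in (118,122,126): print(r,g[r,284:354:1].astype(int))
print("col319",g[88:162,316].astype(int))
a=cv2.inRange(hsv,(3,90,40),(25,255,255));a[:190]=0;a[235:]=0;a[:,:295]=0;a[:,345:]=0
print("amber cols",np.where(a.any(0))[0][[0,-1]],"rows",np.where(a.any(1))[0][[0,-1]])
for r in(200,205,210):print(r,np.where(a[r])[0])
o=ctrl.get_obs();R=Rn.from_quat(o["orientation"]).as_matrix()
for z in(.0617,.0977):print("axis px",z,proj(w,o["eef_pos"]+R@[0,0,z]))
E
```

```text
[[360, 57], [357, 180], [281, 182], [275, 58]]
[[ 0.6485 -0.0485  0.008 ]
 [ 0.5347 -0.0995  0.008 ]
 [ 0.4993 -0.0238  0.008 ]
 [ 0.6141  0.0281  0.008 ]] [ 0.5742 -0.0359  0.008 ]
118 [162 161 161 157 122  92  89  92  92  92  92  93  91  92  92  93  93  93
  93  92  94  93  94  92  84  63  53  73 113 124 123 122 122 121 121 127
 150 155 157 158 148  92  55  61  82  89  86  87  86  85  87  86  87  84
  87  84  85  84  85  83  85  83  82  91 133 174 180 179 181 182]
122 [209 208 208 197 138  92  86  90  90  91  90  90  91  90  91  91  91  92
  92  92  91  93  94  92  80  59  76 143 224 250 247 245 247 247 247 245
 246 246 247 250 252 157  59  57  80  87  85  85  86  87  85  85  83  83
  84  84  84  84  83  83  82  82  79  90 135 176 183 181 179 177]
126 [222 225 234 237 174 104  86  87  89  89  90  90  90  89  91  90  89  91
  89  91  93  91  93  92  81  58  86 135 134 190 246 246 244 244 244 244
 244 244 244 248 253 165  59  58  81  85  86  84  83  82  84  83  85  82
  82  83  82  83  82  81  81  80  79  88 132 174 182 181 181 179]
col319 [110 101 106 109 107 102  91  95  97  97  98  97  98  96  97  96  95  96
  95  95  94  92  93  95  94  94  92  86  64  79 122 145 192 245 247 245
 244 244 244 245 248 249 156  59  50  57  62  74  85  88  88  83  85  85
  86  83  84  84  85  81  84  83  82  82  81  81  82  81  93 107 104 103
 153 232]
amber cols [309 327] rows [194 227]
200 [313 314 315 316 317 318 319 320 321 322 323 324]
205 [313 314 315 316 317 318 319 320 321 322 323 324]
210 []
axis px 0.0617 [318.797  213.1602]
axis px 0.0977 [318.7433 197.7766]
```

```bash
python3 - <<'E'
from h import *
w=load("w7")
for a,b in((93.5,155.7),(115.3,134.3)):
    p,q=onz(w,318.1,a,.046),onz(w,318.1,b,.046);print(p,q,np.linalg.norm(p-q)*1e3);togo(list(((p+q)/2)[:2])+[.135],down(23.3))
p,q=onz(w,288.4,125,.046),onz(w,348,125,.046);print(np.linalg.norm(p-q)*1e3);togo((p+q)/2)
E
```

```text
[ 0.5998 -0.0247  0.046 ] [ 0.5479 -0.0472  0.046 ] 56.541533512857335
shift mm [50.388  -0.6626 74.7821]
turn deg [-0.0476  0.0481  0.1938]
[ 0.5822 -0.0323  0.046 ] [ 0.5664 -0.0392  0.046 ] 17.26606204126622
shift mm [50.9003 -0.6629 74.7817]
turn deg [-0.0476  0.0481  0.1938]
55.406583971818534
shift mm [ 50.8647  -0.4969 163.7816]
```

```bash
python3 -m handwheel '{"slide":[[0.004,0,0],[0.01,-0.0006,0],[0.012,0,0],[0.012,0,0],[0.0086,0,0.006],[0.004,0,0.01],[0,0,0.012],[0,0,0.012],[0,0,0.01],[0,0,0.006],[0,0,0.003],[0,0,0],[0,0,0],[0,0,0],[0,0,0]],"twist":[[0,0,0],[0,0,0],[0,0,0],[0,0,0],[0,0,0],[0,0,0],[0,0,0],[0,0,0],[0,0,0],[0,0,0],[0,0,0],[0,0,0],[0,0,0],[0,0,0],[0,0,0]],"claw":[0.0209,0.0208,0.0207,0.0206,0.0206,0.0206,0.0206,0.0206,0.0206,0.0206,0.0206,0.0206,0.0206,0.0206,0.0206]}'
python3 -c "
from h import *
togo([.5745,-.0358,.144],down(23.3));o=ctrl.get_obs();print(o['torque'],o['grip_width']*85.4)"
```

```text
clock: 19.0
eef_pos: [0.5749, -0.0362, 0.1517]
orientation: [0.979, 0.202, 0.0, -0.0]
ft_force: [0.8, -0.8, -0.9]
grip_width: 0.246
grip_force: 21.7
shift mm [-0.2191 -0.5091  7.7052]
turn deg [ 0.0041 -0.0456  0.0388]
[ 0.0498  0.0154 -0.0323] 21.033888217409284
```

```bash
python3 -m handwheel '{"slide":[[-0.0002,-0.0003,0.002],[0,0,0.002],[0,0,0.002],[0,0,0.002],[0,0,0.0015],[0,0,0],[0,0,0]],"twist":[[0,0,0],[0,0,0],[0,0,0],[0,0,0],[0,0,0],[0,0,0],[0,0,0]],"claw":[0.0206,0.0206,0.0206,0.0206,0.0206,0.0206,0.0206]}'
python3 -m handwheel '{"slide":[[0,0,0.001],[0,0,0.001],[0,0,0.001],[0,0,0],[0,0,0]],"twist":[[0,0,0],[0,0,0],[0,0,0],[0,0,0],[0,0,0]],"claw":[0.0206,0.0206,0.0206,0.0206,0.0206]}'
```

```text
clock: 19.58
eef_pos: [0.5739, -0.0359, 0.1412]
orientation: [0.979, 0.202, -0.001, -0.0]
ft_force: [-0.5, -0.1, -0.4]
grip_width: 0.246
grip_force: 21.7
clock: 20.0
eef_pos: [0.5741, -0.0359, 0.1384]
orientation: [0.979, 0.202, -0.0, -0.0]
ft_force: [-0.1, -0.5, -1.2]
grip_width: 0.244
grip_force: 21.8
```

```bash
python3 -m handwheel '{"slide":[[0,0,0.001],[0,0,0.001],[0,0,0],[0,0,0]],"twist":[[0,0,0],[0,0,0],[0,0,0],[0,0,0]],"claw":[0.0206,0.0206,0.0206,0.0206]}'
python3 -m handwheel '{"slide":[[0,0,0.001],[0,0,0.001],[0,0,0],[0,0,0]],"twist":[[0,0,0],[0,0,0],[0,0,0],[0,0,0]],"claw":[0.0206,0.0206,0.0206,0.0206]}'
```

```text
clock: 20.33
eef_pos: [0.5741, -0.036, 0.1363]
orientation: [0.979, 0.202, -0.0, -0.0]
ft_force: [-0.6, -0.7, -2.1]
grip_width: 0.248
grip_force: 21.8
clock: 20.67
eef_pos: [0.5741, -0.0362, 0.1343]
orientation: [0.979, 0.202, -0.0, -0.0]
ft_force: [0.7, -1.2, -1.4]
grip_width: 0.248
grip_force: 21.7
```

```bash
for i in 1; do python3 -m handwheel '{"slide":[[0,0,0.0005],[0,0,0.0005],[0,0,0],[0,0,0]],"twist":[[0,0,0],[0,0,0],[0,0,0],[0,0,0]],"claw":[0.0206,0.0206,0.0206,0.0206]}'; done
python3 -m handwheel '{"slide":[[0,0,0.0005],[0,0,0.0005],[0,0,0],[0,0,0]],"twist":[[0,0,0],[0,0,0],[0,0,0],[0,0,0]],"claw":[0.0206,0.0206,0.0206,0.0206]}'
python3 -m handwheel '{"slide":[[0,0,0.0005],[0,0,0.0005],[0,0,0],[0,0,0]],"twist":[[0,0,0],[0,0,0],[0,0,0],[0,0,0]],"claw":[0.0206,0.0206,0.0206,0.0206]}'
```

```text
clock: 21.0
eef_pos: [0.5741, -0.036, 0.1335]
orientation: [0.979, 0.202, -0.0, -0.0]
ft_force: [1.9, -0.9, 0.6]
grip_width: 0.251
grip_force: 21.7
clock: 21.33
eef_pos: [0.574, -0.036, 0.1323]
orientation: [0.979, 0.202, -0.0, -0.0]
ft_force: [0.6, -1.3, -0.7]
grip_width: 0.247
grip_force: 21.6
clock: 21.67
eef_pos: [0.574, -0.0359, 0.1313]
orientation: [0.979, 0.202, -0.0, -0.0]
ft_force: [1.0, -1.3, -1.0]
grip_width: 0.247
grip_force: 21.5
```

```bash
python3 -m handwheel '{"slide":[[0,0,0.0005],[0,0,0.0005],[0,0,0.0005],[0,0,0.0005],[0,0,0]],"twist":[[0,0,0],[0,0,0],[0,0,0],[0,0,0],[0,0,0]],"claw":[0.0206,0.0206,0.0206,0.0206,0.0206]}'
python3 -m handwheel '{"slide":[[0,0,0.0005],[0,0,0.0005],[0,0,0.0005],[0,0,0.0005],[0,0,0]],"twist":[[0,0,0],[0,0,0],[0,0,0],[0,0,0],[0,0,0]],"claw":[0.0206,0.0206,0.0206,0.0206,0.0206]}'
python3 -m handwheel '{"slide":[[0,0,0.0005],[0,0,0.0005],[0,0,0.0005],[0,0,0.0005],[0,0,0]],"twist":[[0,0,0],[0,0,0],[0,0,0],[0,0,0],[0,0,0]],"claw":[0.0206,0.0206,0.0206,0.0206,0.0206]}'
```

```text
clock: 22.08
eef_pos: [0.574, -0.0359, 0.1293]
orientation: [0.979, 0.202, -0.0, -0.0]
ft_force: [0.6, -1.2, -0.3]
grip_width: 0.247
grip_force: 21.5
clock: 22.5
eef_pos: [0.574, -0.0359, 0.1273]
orientation: [0.979, 0.202, -0.0, -0.0]
ft_force: [0.9, -1.1, 0.1]
grip_width: 0.249
grip_force: 21.5
clock: 22.92
eef_pos: [0.574, -0.0359, 0.1253]
orientation: [0.979, 0.202, -0.0, -0.0]
ft_force: [1.9, -1.3, -0.9]
grip_width: 0.247
grip_force: 21.5
```

```bash
python3 - <<'E'
from h import *
w=shot('wrist','w8');s=shot('scene','s8')
o=ctrl.get_obs();R=Rn.from_quat(o["orientation"]).as_matrix()
for n,i in(("w",w),("s",s)):
    hsv=cv2.cvtColor(i["img"],cv2.COLOR_RGB2HSV)
    a=cv2.inRange(hsv,(3,90,40),(28,255,255))
    for c in cv2.findContours(a,0,1)[0]:
        b=cv2.boundingRect(c)
        if cv2.contourArea(c)>4 and (250<b[0]<400 and 100<b[1]<290): print(n,b,cv2.contourArea(c))
    for z in(.0517,.0617,.0797,.0977):print("axis px",z,proj(i,o["eef_pos"]+R@[0,0,z]))
E
```

```text
w (312, 265, 15, 7) 64.5
w (311, 212, 14, 13) 49.5
w (313, 195, 12, 11) 103.5
w (311, 120, 14, 11) 123.0
axis px 0.0517 [318.8027 218.4963]
axis px 0.0617 [318.7836 213.3054]
axis px 0.0797 [318.7533 205.0407]
axis px 0.0977 [318.7271 197.9181]
s (373, 288, 13, 5) 5.0
s (350, 279, 4, 6) 7.0
s (333, 241, 5, 6) 16.0
s (335, 216, 6, 10) 39.0
s (336, 211, 6, 4) 6.0
s (337, 170, 7, 8) 32.0
s (308, 165, 20, 11) 76.0
axis px 0.0517 [338.6209 210.7681]
axis px 0.0617 [338.4138 215.0663]
axis px 0.0797 [338.0462 222.6941]
axis px 0.0977 [337.6852 230.1848]
```

```bash
python3 - <<'E'
from h import *
w=load('w8');s=load('s8')
o=ctrl.get_obs();R=Rn.from_quat(o["orientation"]).as_matrix()
for z in(.0517,.0617,.0793,.0977):print(z,"w +x face",proj(w,o["eef_pos"]+R@[.00625,0,z]),"s -x face",proj(s,o["eef_pos"]+R@[-.00625,0,z]))
w7=load('w7')
for n,i in(("w7",w7),("w8",w)):
    hsv=cv2.cvtColor(i["img"],cv2.COLOR_RGB2HSV)
    print(n,[hsv[r,319].tolist() for r in range(186,230,2)])
E
```

```text
0.0517 w +x face [318.8085 209.2451] s -x face [338.3404 212.2419]
0.0617 w +x face [318.789  204.4264] s -x face [338.1334 216.5588]
0.0793 w +x face [318.7586 196.9198] s -x face [337.7742 224.0503]
0.0977 w +x face [318.7313 190.1644] s -x face [337.4055 231.7408]
w7 [[90, 16, 48], [90, 10, 50], [90, 5, 50], [75, 7, 73], [9, 143, 127], [10, 155, 133], [10, 156, 131], [10, 152, 116], [10, 152, 114], [10, 152, 114], [10, 97, 76], [11, 87, 91], [4, 23, 89], [0, 5, 101], [9, 41, 106], [8, 128, 129], [9, 127, 133], [9, 141, 166], [8, 75, 115], [110, 9, 85], [120, 6, 84], [120, 3, 81]]
w8 [[75, 8, 65], [90, 4, 62], [90, 4, 63], [120, 8, 61], [5, 49, 63], [10, 153, 132], [10, 155, 135], [11, 153, 118], [10, 151, 113], [10, 152, 116], [9, 72, 67], [11, 81, 94], [4, 23, 88], [0, 8, 99], [8, 48, 107], [10, 121, 116], [9, 113, 117], [10, 130, 133], [9, 69, 103], [135, 6, 85], [90, 6, 86], [105, 6, 81]]
```

The piece hasn't moved in the jaws, and the window is cut off at the mouth row, so it is in the well and past the ball. I keep feeling downwards.

```bash
python3 -m handwheel '{"slide":[[0,0,0.0005],[0,0,0.0005],[0,0,0.0005],[0,0,0.0005],[0,0,0]],"twist":[[0,0,0],[0,0,0],[0,0,0],[0,0,0],[0,0,0]],"claw":[0.0206,0.0206,0.0206,0.0206,0.0206]}'
python3 -m handwheel '{"slide":[[0,0,0.0005],[0,0,0.0005],[0,0,0.0005],[0,0,0.0005],[0,0,0]],"twist":[[0,0,0],[0,0,0],[0,0,0],[0,0,0],[0,0,0]],"claw":[0.0206,0.0206,0.0206,0.0206,0.0206]}'
python3 -m handwheel '{"slide":[[0,0,0.0005],[0,0,0.0005],[0,0,0.0005],[0,0,0],[0,0,0]],"twist":[[0,0,0],[0,0,0],[0,0,0],[0,0,0],[0,0,0]],"claw":[0.0206,0.0206,0.0206,0.0206,0.0206]}'
```

```text
clock: 23.43
eef_pos: [0.574, -0.0359, 0.1233]
orientation: [0.979, 0.202, -0.0, -0.0]
ft_force: [1.6, -2.3, -0.6]
grip_width: 0.247
grip_force: 21.5
clock: 23.85
eef_pos: [0.574, -0.0359, 0.1213]
orientation: [0.979, 0.202, -0.0, -0.0]
ft_force: [1.6, -1.0, 0.5]
grip_width: 0.246
grip_force: 21.5
clock: 24.27
eef_pos: [0.574, -0.0359, 0.1198]
orientation: [0.979, 0.202, -0.0, -0.0]
ft_force: [1.6, -1.3, 0.5]
grip_width: 0.25
grip_force: 21.5
```

```bash
python3 -m handwheel '{"slide":[[0,0,0.0005],[0,0,0.0005],[0,0,0]],"twist":[[0,0,0],[0,0,0],[0,0,0]],"claw":[0.0206,0.0206,0.0206]}'
python3 -m handwheel '{"slide":[[0,0,0.0005],[0,0,0.0005],[0,0,0]],"twist":[[0,0,0],[0,0,0],[0,0,0]],"claw":[0.0206,0.0206,0.0206]}'
python3 -m handwheel '{"slide":[[0,0,0.0005],[0,0,0],[0,0,0]],"twist":[[0,0,0],[0,0,0],[0,0,0]],"claw":[0.0206,0.0206,0.0206]}'
```

```text
clock: 24.52
eef_pos: [0.574, -0.0359, 0.1188]
orientation: [0.979, 0.202, -0.0, -0.0]
ft_force: [1.6, -2.3, -0.3]
grip_width: 0.244
grip_force: 21.6
clock: 24.77
eef_pos: [0.574, -0.0359, 0.1178]
orientation: [0.979, 0.202, -0.0, -0.0]
ft_force: [2.5, -1.2, -0.1]
grip_width: 0.249
grip_force: 21.6
clock: 25.02
eef_pos: [0.574, -0.0359, 0.1173]
orientation: [0.979, 0.202, -0.0, -0.0]
ft_force: [1.9, -1.0, -0.6]
grip_width: 0.247
grip_force: 21.6
```

```bash
python3 -m handwheel '{"slide":[[0,0,0.0005],[0,0,0.0005],[0,0,0]],"twist":[[0,0,0],[0,0,0],[0,0,0]],"claw":[0.0206,0.0206,0.0206]}'
python3 -m handwheel '{"slide":[[0,0,0.0005],[0,0,0.0005],[0,0,0]],"twist":[[0,0,0],[0,0,0],[0,0,0]],"claw":[0.0206,0.0206,0.0206]}'
```

```text
clock: 25.27
eef_pos: [0.5741, -0.0359, 0.1164]
orientation: [0.979, 0.202, -0.0, -0.0]
ft_force: [2.0, -1.3, 0.1]
grip_width: 0.245
grip_force: 21.6
clock: 25.52
eef_pos: [0.574, -0.0359, 0.1153]
orientation: [0.979, 0.202, -0.0, -0.0]
ft_force: [1.8, -1.9, -0.1]
grip_width: 0.246
grip_force: 21.6
```

```bash
python3 -m handwheel '{"slide":[[0,0,0.0005],[0,0,0.0003],[0,0,0]],"twist":[[0,0,0],[0,0,0],[0,0,0]],"claw":[0.0206,0.0206,0.0206]}'
```

```text
clock: 25.77
eef_pos: [0.5741, -0.0359, 0.1145]
orientation: [0.979, 0.202, -0.0, -0.0]
ft_force: [1.8, -0.7, 0.5]
grip_width: 0.248
grip_force: 21.6
```

```bash
python3 - <<'E'
from h import *
w=shot('wrist','w9');s=shot('scene','s9')
o=ctrl.get_obs();R=Rn.from_quat(o["orientation"]).as_matrix();h=o["eef_pos"][2]-.046
for z in(.0517,.0617,h,.0977):print(z,"w +x face",proj(w,o["eef_pos"]+R@[.00625,0,z]),"s -x face",proj(s,o["eef_pos"]+R@[-.00625,0,z]))
hsv=cv2.cvtColor(w["img"],cv2.COLOR_RGB2HSV)
print([(r,)+tuple(hsv[r,319].tolist()) for r in range(190,224)])
for f in('s8','s9'):
    i=load(f)["img"];hsv=cv2.cvtColor(i,cv2.COLOR_RGB2HSV);print(f,[(r,)+tuple(hsv[r,338].tolist()) for r in range(206,236)])
E
```

```text
0.0517 w +x face [318.7908 209.2553] s -x face [338.1281 216.8656]
0.0617 w +x face [318.7718 204.4372] s -x face [337.9236 221.1349]
0.06855609471791065 w +x face [318.7597 201.3764] s -x face [337.7846 224.037 ]
0.0977 w +x face [318.7155 190.1764] s -x face [337.2042 236.1514]
[(190, 105, 8, 65), (191, 90, 4, 64), (192, 90, 4, 63), (193, 150, 4, 62), (194, 105, 8, 62), (195, 105, 8, 64), (196, 120, 4, 63), (197, 100, 14, 56), (198, 10, 14, 54), (199, 9, 101, 78), (200, 10, 140, 113), (201, 10, 147, 116), (202, 10, 149, 115), (203, 11, 149, 116), (204, 10, 149, 116), (205, 9, 138, 107), (206, 8, 73, 70), (207, 13, 32, 72), (208, 12, 112, 100), (209, 9, 117, 111), (210, 7, 25, 91), (211, 100, 8, 92), (212, 15, 5, 100), (213, 0, 17, 104), (214, 7, 50, 108), (215, 10, 117, 120), (216, 10, 121, 118), (217, 9, 113, 115), (218, 9, 110, 116), (219, 9, 112, 123), (220, 10, 116, 139), (221, 9, 105, 131), (222, 8, 69, 107), (223, 5, 31, 91)]
s8 [(206, 15, 6, 88), (207, 30, 3, 76), (208, 30, 7, 72), (209, 15, 19, 106), (210, 11, 34, 164), (211, 10, 69, 199), (212, 12, 120, 204), (213, 12, 105
[... 320 characters left out ...]
, 5, 53), (230, 30, 5, 51), (231, 90, 4, 60), (232, 120, 6, 80), (233, 110, 8, 91), (234, 105, 4, 126), (235, 90, 4, 185)]
s9 [(206, 0, 4, 124), (207, 0, 4, 127), (208, 10, 6, 129), (209, 0, 5, 110), (210, 30, 3, 93), (211, 30, 3, 80), (212, 20, 10, 76), (213, 15, 9, 110), (214, 13, 11, 161), (215, 9, 44, 185), (216, 11, 99, 203), (217, 14, 134, 203), (218, 14, 146, 187), (219, 14, 120, 166), (220, 12, 84, 146), (221, 11, 168, 179), (222, 13, 226, 214), (223, 14, 233, 222), (224, 13, 223, 205), (225, 11, 167, 128), (226, 9, 54, 66), (227, 0, 9, 54), (228, 0, 0, 52), (229, 0, 5, 52), (230, 0, 5, 52), (231, 90, 4, 60), (232, 105, 6, 79), (233, 100, 8, 90), (234, 90, 4, 126), (235, 83, 6, 185)]
```

The scene rows confirm that the standard is sinking with the forceps: the visible amber is shorter and the mouth is fixed at row 225. I go on feeling in small steps.

```bash
python3 -m handwheel '{"slide":[[0,0,0.0004],[0,0,0.0004],[0,0,0]],"twist":[[0,0,0],[0,0,0],[0,0,0]],"claw":[0.0206,0.0206,0.0206]}'
```

```text
clock: 26.12
eef_pos: [0.5741, -0.0359, 0.1138]
orientation: [0.979, 0.202, -0.0, -0.0]
ft_force: [1.6, -1.0, -0.1]
grip_width: 0.246
grip_force: 21.6
```

```bash
python3 -m handwheel '{"slide":[[0,0,0.0004],[0,0,0.0004],[0,0,0]],"twist":[[0,0,0],[0,0,0],[0,0,0]],"claw":[0.0206,0.0206,0.0206]}'
```

```text
clock: 26.37
eef_pos: [0.574, -0.0359, 0.1129]
orientation: [0.979, 0.202, -0.0, -0.0]
ft_force: [2.2, -1.3, 0.0]
grip_width: 0.244
grip_force: 21.6
```

```bash
python3 -m handwheel '{"slide":[[0,0,0.0004],[0,0,0.0004],[0,0,0]],"twist":[[0,0,0],[0,0,0],[0,0,0]],"claw":[0.0206,0.0206,0.0206]}'
```

```text
clock: 26.62
eef_pos: [0.5741, -0.0359, 0.1123]
orientation: [0.979, 0.202, -0.0, -0.0]
ft_force: [1.3, -1.1, 0.9]
grip_width: 0.245
grip_force: 21.8
```

```bash
python3 -m handwheel '{"slide":[[0,0,0.0004],[0,0,0.0003],[0,0,0]],"twist":[[0,0,0],[0,0,0],[0,0,0]],"claw":[0.0206,0.0206,0.0206]}'
```

```text
clock: 26.87
eef_pos: [0.5743, -0.036, 0.1122]
orientation: [0.979, 0.202, 0.0, -0.0]
ft_force: [0.6, -1.0, 5.6]
grip_width: 0.249
grip_force: 22.4
```

```bash
python3 -m handwheel '{"slide":[[0,0,0.0002],[0,0,0],[0,0,0]],"twist":[[0,0,0],[0,0,0],[0,0,0]],"claw":[0.0206,0.0206,0.0206]}'
```

```text
clock: 27.12
eef_pos: [0.5743, -0.0361, 0.1122]
orientation: [0.979, 0.202, 0.0, 0.0]
ft_force: [1.0, -1.8, 5.5]
grip_width: 0.245
grip_force: 22.5
```

```bash
python3 -m handwheel '{"slide":[[0,0,0],[0,0,0]],"twist":[[0,0,0],[0,0,0]],"claw":[0.0206,0.0206]}'; python3 - <<'E'
from h import *
s=shot('scene','s10');hsv=cv2.cvtColor(s["img"],cv2.COLOR_RGB2HSV);print([(r,)+tuple(hsv[r,338].tolist()) for r in range(210,230)])
E
```

```text
clock: 27.28
eef_pos: [0.5743, -0.0361, 0.1121]
orientation: [0.979, 0.202, 0.0, 0.0]
ft_force: [1.8, -1.8, 5.0]
grip_width: 0.247
grip_force: 22.5
[(210, 165, 5, 112), (211, 15, 5, 94), (212, 30, 5, 93), (213, 70, 4, 175), (214, 90, 1, 243), (215, 15, 2, 223), (216, 9, 38, 194), (217, 10, 96, 205), (218, 13, 129, 203), (219, 13, 150, 191), (220, 13, 110, 162), (221, 11, 89, 144), (222, 11, 176, 184), (223, 13, 226, 216), (224, 13, 220, 205), (225, 11, 169, 130), (226, 9, 62, 66), (227, 165, 9, 54), (228, 0, 5, 52), (229, 0, 5, 52)]
```

```bash
python3 -m handwheel '{"slide":[[0,0,0.0003],[0,0,0],[0,0,0]],"twist":[[0,0,0],[0,0,0],[0,0,0]],"claw":[0.0206,0.0206,0.0206]}'
```

```text
clock: 27.58
eef_pos: [0.5745, -0.0361, 0.1121]
orientation: [0.979, 0.202, 0.0, 0.0]
ft_force: [1.4, -0.9, 6.7]
grip_width: 0.245
grip_force: 22.7
```

```bash
python3 -m handwheel '{"slide":[[0,0,0.0002],[0,0,0],[0,0,0]],"twist":[[0,0,0],[0,0,0],[0,0,0]],"claw":[0.0206,0.0206,0.0206]}'
```

```text
clock: 27.83
eef_pos: [0.5746, -0.0361, 0.1121]
orientation: [0.979, 0.202, 0.0, 0.0]
ft_force: [1.2, -1.6, 8.5]
grip_width: 0.246
grip_force: 22.8
```

```bash
python3 -m handwheel '{"slide":[[0,0,-0.0006],[0,0,0],[0,0,0],[0,0,0],[0,0,0],[0,0,0],[0,0,0]],"twist":[[0,0,0],[0,0,0],[0,0,0],[0,0,0],[0,0,0],[0,0,0],[0,0,0]],"claw":[0.0206,0.02,0.019,0.018,0.018,0.018,0.018]}'
python3 -m handwheel '{"slide":[[0,0,-0.001],[0,0,-0.002],[0,0,-0.003],[0,0,0],[0,0,0]],"twist":[[0,0,0],[0,0,0],[0,0,0],[0,0,0],[0,0,0]],"claw":[0.018,0.018,0.018,0.018,0.018]}'
```

```text
clock: 28.42
eef_pos: [0.5737, -0.0352, 0.1119]
orientation: [0.979, 0.202, -0.0, -0.001]
ft_force: [0.1, -0.0, 6.2]
grip_width: 0.229
grip_force: 52.9
clock: 28.83
eef_pos: [0.5736, -0.0358, 0.1171]
orientation: [0.979, 0.202, -0.001, -0.0]
ft_force: [0.3, -0.0, -0.0]
grip_width: 0.222
grip_force: 50.7
```

```bash
python3 - <<'E'
from h import *
s=shot('scene','s11');hsv=cv2.cvtColor(s["img"],cv2.COLOR_RGB2HSV);print([(r,)+tuple(hsv[r,338].tolist()) for r in range(206,230)])
w=shot('wrist','w11')
E
```

```text
[(206, 15, 5, 99), (207, 30, 3, 83), (208, 30, 4, 70), (209, 30, 4, 66), (210, 30, 4, 65), (211, 30, 4, 65), (212, 30, 3, 79), (213, 90, 2, 170), (214, 30, 2, 244), (215, 13, 25, 243), (216, 11, 132, 233), (217, 13, 186, 233), (218, 13, 140, 211), (219, 13, 144, 190), (220, 13, 109, 161), (221, 11, 87, 144), (222, 11, 174, 183), (223, 13, 227, 216), (224, 13, 219, 206), (225, 11, 169, 130), (226, 8, 58, 66), (227, 0, 5, 54), (228, 0, 0, 52), (229, 0, 0, 52)]
```

The standard stays put (rows 216–226 unchanged) and the jaws are clear. I lift, close the forceps and head for the stand.

```bash
python3 -m handwheel '{"slide":[[0,0,-0.005],[0,0,-0.01],[0,0,-0.015],[0,0,-0.018],[0,0,-0.018],[0,0,-0.012],[0,0,-0.005],[0,0,0],[0,0,0],[0,0,0],[0,0,0],[0,0,0]],"twist":[[0,0,0],[0,0,0],[0,0,0],[0,0,0],[0,0,0],[0,0,0],[0,0,0],[0,0,0],[0,0,0],[0,0,0],[0,0,0],[0,0,0]],"claw":[0.018,0.018,0.018,0.018,0.019,0.020,0.021,0.022,0.0235,0.0245,0.0245,0.0245]}'
python3 -m handwheel '{"slide":[[-0.005,0.0058,0],[-0.0114,0.0129,0],[-0.0114,0.0129,0],[-0.0114,0.0129,0],[-0.0114,0.0129,0],[-0.0114,0.0129,0],[-0.0114,0.0129,0],[-0.0114,0.0129,0],[-0.0114,0.0129,0],[-0.0114,0.0129,0],[-0.0114,0.0129,0],[-0.0114,0.0129,0],[-0.0114,0.0129,0],[-0.0114,0.0129,0],[-0.0063,0.0071,0],[0,0,0]],"twist":[[0,0,0],[0,0,0],[0,0,0],[0,0,0],[0,0,0],[0,0,0],[0,0,0],[0,0,0],[0,0,0],[0,0,0],[0,0,0],[0,0,0],[0,0,0],[0,0,0],[0,0,0],[0,0,0]],"claw":[0.0245,0.0245,0.0245,0.0245,0.0245,0.0245,0.0245,0.0245,0.0245,0.0245,0.0245,0.0245,0.0245,0.0245,0.0245,0.0245]}'
python3 -m handwheel '{"slide":[[0,0,0],[0,0,0],[0,0,0],[0,0,0],[0,0,0],[0,0,0],[0,0,0],[0,0,0],[0,0,0],[0,0,0]],"twist":[[0,0,4.3],[0,0,6.8],[0,0,6.8],[0,0,6.8],[0,0,6.8],[0,0,6.8],[0,0,6.8],[0,0,0],[0,0,0],[0,0,0]],"claw":[0.0248,0.0248,0.0248,0.0248,0.0248,0.0248,0.0248,0.0248,0.0248,0.0248]}'
python3 - <<'E'
from h import *
togo([.4987,-.2649,.0685],down(-22));print(ctrl.get_obs()["joints"])
w=shot('wrist','w12');o=ctrl.get_obs();R=Rn.from_quat(o["orientation"]).as_matrix()
print("tip pred",proj(w,o["eef_pos"]+R@[0,0,.062]),proj(w,o["eef_pos"]+R@[.005,0,.062]),"pocket pred",proj(w,[.499,-.265,.05]))
hsv=cv2.cvtColor(w["img"],cv2.COLOR_RGB2HSV)
m=cv2.inRange(hsv,(100,110,30),(125,255,255))
c=max((k for k in cv2.findContours(m,0,1)[0] if 230<cv2.boundingRect(k)[0]+cv2.boundingRect(k)[2]/2<410),key=cv2.contourArea)
print(cv2.boundingRect(c),cv2.minAreaRect(c),cv2.approxPolyDP(cv2.convexHull(c),2,True).reshape(-1,2).tolist())
E
```

```text
clock: 29.93
eef_pos: [0.5735, -0.0359, 0.1994]
orientation: [0.979, 0.202, -0.001, -0.0]
ft_force: [0.3, 0.1, -0.3]
grip_width: 0.29
grip_force: 21.3
clock: 31.27
eef_pos: [0.4983, -0.2668, 0.2001]
orientation: [0.98, 0.201, -0.001, -0.0]
ft_force: [0.8, 0.1, -0.2]
grip_width: 0.284
grip_force: 21.3
clock: 32.1
eef_pos: [0.4993, -0.2645, 0.2003]
orientation: [0.982, -0.187, -0.0, -0.0]
ft_force: [0.1, 0.8, -0.3]
grip_width: 0.29
grip_force: 21.1
shift mm [ -0.2604   0.6083 131.8299]
turn deg [-0.0157  0.0599  0.4124]
[-0.4873  0.3433 -0.0997  1.1288  0.0002  3.0311]
tip pred [317.8607 213.2874] [317.864  206.2041] pocket pred [318.5148 181.8495]
(285, 133, 68, 80) ((318.5, 172.5), (79.0, 67.0), 90.0) [[286, 134], [352, 135], [349, 206], [343, 212], [293, 211], [287, 204]]
```

```bash
python3 -m handwheel '{"slide":[[-0.0003,0.0006,0.005],[0,0,0.01],[0,0,0.015],[0,0,0.015],[0,0,0.015],[0,0,0.01],[0,0,0.008],[0,0,0.002],[0,0,0],[0,0,0],[0,0,0]],"twist":[[0,0,0.4],[0,0,0],[0,0,0],[0,0,0],[0,0,0],[0,0,0],[0,0,0],[0,0,0],[0,0,0],[0,0,0],[0,0,0]],"claw":[0.0248,0.0248,0.0248,0.0248,0.0248,0.0248,0.0248,0.0248,0.0248,0.0248,0.0248]}'
python3 - <<'E'
from h import *
togo([.4987,-.2649,.0685],down(-22))
E
```

```text
clock: 33.07
eef_pos: [0.4993, -0.2657, 0.1212]
orientation: [0.981, -0.192, 0.0, 0.0]
ft_force: [0.5, 0.3, -0.3]
grip_width: 0.295
grip_force: 21.1
shift mm [-0.9037 -0.5712 52.7183]
turn deg [ 0.0085 -0.0462 -0.1549]
```

```bash
python3 -m handwheel '{"slide":[[-0.0007,-0.0005,0.004],[0,0,0.004],[0,0,0.004],[0,0,0.004],[0,0,0.002],[0,0,0],[0,0,0]],"twist":[[0,0,0],[0,0,0],[0,0,0],[0,0,0],[0,0,0],[0,0,0],[0,0,0]],"claw":[0.0248,0.0248,0.0248,0.0248,0.0248,0.0248,0.0248]}'
python3 -m handwheel '{"slide":[[0,0,0.006],[0,0,0.006],[0,0,0.006],[0,0,0.006],[0,0,0.004],[0,0,0.002],[0,0,0],[0,0,0]],"twist":[[0,0,0],[0,0,0],[0,0,0],[0,0,0],[0,0,0],[0,0,0],[0,0,0],[0,0,0]],"claw":[0.0248,0.0248,0.0248,0.0248,0.0248,0.0248,0.0248,0.0248]}'
python3 - <<'E'
from h import *
togo([.4987,-.2649,.0685],down(-22))
E
```

```text
clock: 33.65
eef_pos: [0.498, -0.2646, 0.1021]
orientation: [0.981, -0.192, -0.001, -0.0]
ft_force: [0.3, 0.3, 0.6]
grip_width: 0.291
grip_force: 21.1
clock: 34.32
eef_pos: [0.4981, -0.2646, 0.0723]
orientation: [0.981, -0.192, -0.001, -0.0]
ft_force: [-0.4, -0.2, 0.2]
grip_width: 0.292
grip_force: 21.1
shift mm [0.6575 0.0214 3.7578]
turn deg [-0.0028  0.0624 -0.159 ]
```

```bash
python3 -m handwheel '{"slide":[[0.0006,0,0.001],[0,0,0.001],[0,0,0.001],[0,0,0],[0,0,0]],"twist":[[0,0,0],[0,0,0],[0,0,0],[0,0,0],[0,0,0]],"claw":[0.0248,0.0248,0.0248,0.0248,0.0248]}'
python3 -m handwheel '{"slide":[[0,0,0.0005],[0,0,0],[0,0,0]],"twist":[[0,0,0],[0,0,0],[0,0,0]],"claw":[0.0248,0.0248,0.0248]}'
```

```text
clock: 34.73
eef_pos: [0.4986, -0.2648, 0.0694]
orientation: [0.981, -0.192, -0.0, -0.0]
ft_force: [0.0, -0.0, -1.3]
grip_width: 0.294
grip_force: 21.1
clock: 34.98
eef_pos: [0.4987, -0.2649, 0.0689]
orientation: [0.981, -0.192, -0.0, -0.0]
ft_force: [0.4, 0.1, -0.1]
grip_width: 0.292
grip_force: 21.1
```

```bash
python3 -m handwheel '{"slide":[[0,0,0.0005],[0,0,0],[0,0,0]],"twist":[[0,0,0],[0,0,0],[0,0,0]],"claw":[0.0248,0.0248,0.0248]}'
python3 -m handwheel '{"slide":[[0,0,0.0005],[0,0,0],[0,0,0]],"twist":[[0,0,0],[0,0,0],[0,0,0]],"claw":[0.0248,0.0248,0.0248]}'
```

```text
clock: 35.23
eef_pos: [0.4988, -0.2649, 0.0686]
orientation: [0.981, -0.192, -0.0, -0.0]
ft_force: [-0.5, -0.7, 0.9]
grip_width: 0.287
grip_force: 21.1
clock: 35.48
eef_pos: [0.4991, -0.2651, 0.0684]
orientation: [0.981, -0.192, 0.0, 0.0]
ft_force: [-0.7, 0.9, 5.0]
grip_width: 0.293
grip_force: 21.4
```

Floor felt at 5 N. I release and withdraw upwards.

```bash
python3 -m handwheel '{"slide":[[0,0,-0.0005],[0,0,0],[0,0,0],[0,0,0],[0,0,0],[0,0,0],[0,0,0],[0,0,0],[0,0,0],[0,0,0]],"twist":[[0,0,0],[0,0,0],[0,0,0],[0,0,0],[0,0,0],[0,0,0],[0,0,0],[0,0,0],[0,0,0],[0,0,0]],"claw":[0.0255,0.027,0.03,0.036,0.045,0.06,0.075,0.0854,0.0854,0.0854]}'
python3 -m handwheel '{"slide":[[0,0,-0.004],[0,0,-0.01],[0,0,-0.016],[0,0,-0.02],[0,0,-0.025],[0,0,-0.025],[0,0,-0.025],[0,0,-0.02],[0,0,-0.01],[0,0,0],[0,0,0],[0,0,0]],"twist":[[0,0,0],[0,0,0],[0,0,0],[0,0,0],[0,0,0],[0,0,0],[0,0,0],[0,0,0],[0,0,0],[0,0,0],[0,0,0],[0,0,0]],"claw":[0.0854,0.0854,0.0854,0.0854,0.0854,0.0854,0.0854,0.0854,0.0854,0.0854,0.0854,0.0854]}'
python3 - <<'E'
from h import *
s=shot('scene','s13');s0=load('scene0');w=shot('wrist','w13')
g=lambda i:cv2.cvtColor(i["img"],cv2.COLOR_RGB2GRAY).astype(int)
d=abs(g(s)-g(s0));print("forceps diff scene max/mean",d[228:275,430:455].max(),d[228:275,430:455].mean())
hsv=cv2.cvtColor(s["img"],cv2.COLOR_RGB2HSV);print([(r,)+tuple(hsv[r,338].tolist()) for r in range(212,228)])
# rear end of forceps in wrist view: bright steel above the dark
print("rear pred",proj(w,[.499,-.265,.1335]))
G=g(w);m=(cv2.inRange(cv2.cvtColor(w["img"],cv2.COLOR_RGB2HSV),(0,0,95),(180,60,255)));m[:, :285]=0;m[:,352:]=0;m[:140]=0;m[262:]=0
ys,xs=np.where(m>0);print(xs.min(),xs.max(),ys.min(),ys.max(),xs.mean(),ys.mean())
E
```

```text
clock: 36.32
eef_pos: [0.4987, -0.2648, 0.0684]
orientation: [0.981, -0.192, -0.0, -0.0]
ft_force: [0.3, -0.1, -0.9]
grip_width: 1.0
grip_force: 0.0
clock: 37.32
eef_pos: [0.498, -0.2645, 0.2221]
orientation: [0.981, -0.192, -0.001, -0.0]
ft_force: [0.0, -0.0, -0.8]
grip_width: 1.001
grip_force: 0.0
forceps diff scene max/mean 117 8.896170212765957
[(212, 30, 9, 82), (213, 30, 6, 175), (214, 17, 7, 253), (215, 26, 16, 255), (216, 25, 121, 255), (217, 24, 180, 255), (218, 20, 124, 254), (219, 14, 142, 227), (220, 13, 116, 169), (221, 12, 88, 142), (222, 11, 172, 181), (223, 13, 218, 213), (224, 12, 208, 205), (225, 10, 146, 136), (226, 7, 40, 82), (227, 0, 4, 71)]
rear pred [317.926  199.6212]
304 333 167 205 318.0732436472347 187.69955156950672
```

```bash
python3 - <<'E'
from h import *
s=load('s13');s0=load('scene0')
g=lambda i:cv2.cvtColor(i["img"],cv2.COLOR_RGB2GRAY)
for (a,b,c,d) in((231,252,434,453),(245,275,430,455),(205,222,195,212),(208,228,236,250)):
    r=cv2.matchTemplate(g(s)[a-6:b+6,c-6:d+6],g(s0)[a:b,c:d],cv2.TM_CCOEFF_NORMED);_,v,_,p=cv2.minMaxLoc(r);print((a,c),"shift",p[0]-6,p[1]-6,v)
E
```

```text
(231, 434) shift 0 1 0.8481087684631348
(245, 430) shift 0 0 0.939902663230896
(205, 195) shift 0 0 0.9999377727508545
(208, 236) shift 0 0 0.9999309778213501
```

Forceps are upright within a pixel of where they started, and the green and blue standards haven't moved. The amber standard is seated and the arm is clear.

```bash
python3 -c "
from workcell import ctrl
print(ctrl.close_job())"
```

```text
the job is handed in; nothing more can be done
None
```

The amber standard is seated on the spacer in the holder (firm stop felt at up to 8.5 N, about 14.5 mm standing out; the force readings didn't clearly show it passing the spring ball), the forceps stand back in their stand, the green and blue standards are untouched in the rack, and the job was handed in after about 37 s.

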